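Size the returned bend-test mandrels in the ring gauges and rack them

ROBOT

A 6-joint arm with a two-finger parallel gripper is mounted at the origin on the work surface; the furniture and walls round the work are solid. World frame = base frame: x ahead of the robot, y to its left, z up, the work surface at z = 0. Lengths are in mm, angles in rad, forces in N, time in s.
With the tool pointing down it reaches from about 275 to 1000 mm from the base axis. Payload 8.4 kg.
Tool frame: the origin (TCP) lies at the very end of the fingers, on their centre line; the grasp point (between the pads) lies 19 mm behind it; z points along the fingers, y is the direction in which the jaws open and shut (so a half turn about z gives the same grasp; the last joint's range is limited). The gripper opens to 85 mm and grips with 20 to 120 N. Pads are 22 mm wide; open, the fingers measure 114 mm over their backs; the gripper's body (76 mm by 85 mm) begins 54 mm behind the grasp point. The pads swing forward as they close: fully open they stand 13 mm farther back than shut.
Start: joints at [1.304, 0.353, 1.633, -0, 1.155, -0.002], TCP at [163.571, 603.218, 231.281] pointing down, gripper open.
Joint ranges: [-2.63, 2.63], [-0.92, 2.1], [0.06, 2.66], [-1.3, 4.44], [0, 2.69], [-3.02, 3.02]. Speed limits (rad/s): [2.22, 2.22, 2.79, 3.14, 3.14, 3.14].

INTERFACE

Orientations are given as [roll, pitch, yaw] about the fixed x, y, z axes, in that order (R = Rz(yaw) Ry(pitch) Rx(roll)).
In Python, from rig import r gives the robot as it stands.
- The arm moves only by the tool move_arm, never from a script. Its argument "increments" is a list of rows, each an object of numbers: "tx", "ty", "tz": the shift along the tool's x, y, z in cm; "rx", "ry", "rz": the turn, a rotation vector about the tool's x, y, z in degrees; "gripper": the gripper's target within -1 to 1 (fully open at 1, half-way at 0, shut at -1). A call has 1 to 12 rows; each row shifts and turns the commanded pose from where the row before left it, along the tool's axes as they then stand; what a row does not reach is not made up. A row lasts 1/10 s, in which the tool goes at most 50 mm and 8.59 degrees, less where a joint would pass 70% of its speed; a pose out of reach is approached as far as the arm can. A call is refused whole if a number of a shift passes 5 or a number of a turn 8.59, either way. A call with a gripper value outside its range is refused whole. The fingers move at their own pace and stop on an object; "squeeze" is the grip in N (left out, the last holds). Time passes only in rows, so rows that do not move let the fingers close. It gives the time, the measured TCP pose, the force and the opening at its end, in the units of the state.
- r.sense(): the state, without advancing time (a new reading comes with each control period).
- r.grab_frame(name): name is "scene" or "top" or "wrist"; returns (picture, depth): 400x640x3 uint8, red, green, blue; 400x640 float32, mm along the optical axis (not along the pixel's ray), 0 where there is no reading.
- r.camera_model(name): a dict with "fx", "fy", "cx", "cy" (pixels), "k1" (the pictures are not rectified: a ray, as slopes to the right and down, at radius r is drawn at 1 + k1 r^2 times it, then the intrinsics apply), "R" (3x3) and "t" (3): a world point X has camera coordinates R X + t; the wrist camera has in their place "hand_eye" (4x4, takes a point from camera to tool coordinates, whose origin is the TCP and whose axes are the flange's). Camera axes: x right, y down, z forward; pixel columns grow to the right and rows downward; lengths in mm; the calibration is good to about 2 mm. A picture is of the moment at which its call begins: read the wrist's pose just before it. camera_model takes no time and is no camera call.
- r.sign_off(): hands the job in, once; it reports no verdict.
Trained networks look in the newest picture that a camera, given by its name, has taken for a name from the list of things; names that differ only in an ending like _2 or _b are one class to them, and where a whole thing is asked for, a point or a joint stands for the part that bears it (a point fixed in the world has none). Each returns a list of dicts, best first, with "confidence" (0 to 1); they miss things now and then, are a little off and sometimes report something else, mostly with a low value. They report only what shows in the picture. A call takes as long as a camera call.
- r.cut_out(query, camera): "mask" (400x640 bool, what is visible of it) and "bbox" ([left, top, right, bottom] in pixels, round what is visible of it).
- r.place_of(query, camera): "location" ([row, column] in pixels: a listed point, or the origin of a listed thing).
The state is a dict: "clock": time; "qpos": joint angles; "qvel": joint speeds; "joint_efforts": joint torques, N m; "eef_pos": TCP position; "tcp_rot": TCP orientation; "contact_force": force on the tool from outside, world axes, zero at the start; "wrist_torque": the same for the moment, N m; "opening": opening from 0.0 (shut) to 1.0 (fully open).
Only numpy, scipy, OpenCV 4.12 (cv2) and the standard library are available. Lean on these libraries where they do the work, as an engineer would, in place of code of your own. Each camera call takes 0.05 s, during which the arm holds its last target. There are 200 camera calls.

TASK

Two bend-test mandrels have come back unsorted and stand on the left side of the table; the third one, by the inspection scope on the far right, is in use and stays where it is. Take one of the two, feed it foot first down the leaning row of ring gauges until a ring stops it, draw it out again and stand it in the rack bay that shows as many dots as that ring's place in the row, counted from the mouth; then do the same with the other one. Set them down rather than dropping them, keep every mandrel from falling over, and do not push the other things on the table about.

Things in the scene. Friction and masses are not known exactly. Their poses are not given: they have to be found in the camera images.
- mandrel_a_mid (a point): Point on a mandrel's axis half-way up, 71.5 mm above its foot; z points from foot to head. Knurled steel head: 36 mm diameter, the top 38 mm of the 143 mm height. Starts upright on the table: on the left (y > 0.1) if it is to be sized, on the far right (y < -0.4) if in use.
- mandrel_b_mid (a point): Point on a mandrel's axis half-way up, 71.5 mm above its foot; z points from foot to head. Knurled steel head: 36 mm diameter, the top 38 mm of the 143 mm height. Starts upright on the table: on the left (y > 0.1) if it is to be sized, on the far right (y < -0.4) if in use.
- mandrel_c_mid (a point): Point on a mandrel's axis half-way up, 71.5 mm above its foot; z points from foot to head. Knurled steel head: 36 mm diameter, the top 38 mm of the 143 mm height. Starts upright on the table: on the left (y > 0.1) if it is to be sized, on the far right (y < -0.4) if in use.
- mandrel_a: Bend-test mandrel, about 0.3 kg: head as above (alike on all three) on an aluminium shaft 105 mm long with a 2 mm chamfer round the foot. The shaft is 23, 28 or 33 mm in diameter, each size once among the three; the names do not tell which. Origin at the centre of the foot, z towards the head.
- mandrel_b: Bend-test mandrel, about 0.3 kg: head as above (alike on all three) on an aluminium shaft 105 mm long with a 2 mm chamfer round the foot. The shaft is 23, 28 or 33 mm in diameter, each size once among the three; the names do not tell which. Origin at the centre of the foot, z towards the head.
- mandrel_c: Bend-test mandrel, about 0.3 kg: head as above (alike on all three) on an aluminium shaft 105 mm long with a 2 mm chamfer round the foot. The shaft is 23, 28 or 33 mm in diameter, each size once among the three; the names do not tell which. Origin at the centre of the foot, z towards the head.
- gauge_mouth (a point): Mouth of the ring gauge: centre of the upper face of ring 1, 115 mm above the table. The rings share one axis leaning 35 degrees from vertical; z runs along it, up and out of the mouth to the robot's side, so parts are fed along -z. y is horizontal across the stand. Rings 1-4 from the mouth: bores 36, 31, 26, 21 mm, upper faces at z = 0, -25, -50, -75 mm, each 10 mm thick, 8 mm wall.
- gauge: The bolted-down gauge stand, base 124 x 80 mm, origin under the mouth at table height. The rail carrying the rings lies below them (-x side of the mouth's frame, 31 mm off the axis) and ends level with the mouth. Each ring has a 2.5 mm x 45 degree lead-in. A 33 mm shaft is stopped by ring 2, 28 by ring 3, 23 by ring 4, its foot then about 3.5 mm below that ring's upper face.
- bay_2 (a point): Two-dot bay of the bolted-down mandrel rack, the left one (+y) seen from the robot: centre of its floor, 5 mm above the table. The rack is a black open-topped box, three bays in a row along its y, 51 mm apart, inner size 46 x 46 mm each, walls 5 mm thick, 60 mm high above the table. The dots are on the faces towards the robot (-x) and away from it.
- bay_3 (a point): Three-dot bay, the middle one: centre of its floor, 5 mm above the table; axes and sizes as bay_2.
- bay_4 (a point): Four-dot bay, the right one (-y) seen from the robot: centre of its floor, 5 mm above the table; axes and sizes as bay_2.
- copper_block: Bystander: copper thermal block, 70 x 85 mm and 61 mm high, with a stub pipe up to 91 mm, standing between the two returned mandrels; origin at the centre of its underside.
- multimeter: Bystander: red multimeter lying flat, 140 x 70 x 43 mm; origin at the centre of its underside.
- clamp_block: Bystander: brass clamp block, 110 x 38 x 38 mm; origin at the centre of its underside.
- screwdriver_green: Bystander: small green screwdriver lying flat, 150 mm long, 19 mm high; origin at the centre of its underside.
- timer: Bystander: small white timer, 70 x 50 x 19 mm; origin at the centre of its underside. It lies beside a fixed pale instrument case, 90 mm high, that fills x 0.30 to 0.45, y -0.18 to 0.00, on the robot side of the gauge; behind the rack (x > 0.68) stands a fixed black splicer 170 mm high.
- dc_adapter: Bystander: black adapter brick, 48 x 106 x 30 mm; origin at the centre of its underside. Behind it stands a fixed instrument (x > 0.68), and to its left a fixed fibre spool 196 mm in diameter and 111 mm high, centred at x 0.71, y 0.51.

How it is judged:
By the outcome, as a careful person would: the job done as asked, in the order asked, and still so for the second after the job is handed in, with the robot touching nothing.
It also fails if it takes over 69 s, if anything falls off the work surface, if the arm or the gripper's body presses on something with over 40 N, if the wrist force passes 120 N, or if a joint passes its speed limit or range.

## Working session

There is one attempt and no reset: what is moved stays moved. The work goes in short steps, Python scripts to look and compute and a tool call to move; the robot and the scene stay as the last step left them, time stands still between calls to the robot, and variables do not carry over. Pictures are saved under pics/ and viewed, about 8 in all and at most 12, crops included, and the job is handed in when it is done.

Besides the shell and the picture viewer there is one more tool, called after "Call:" by a JSON object that holds its "name" and its "arguments", one argument or row to a line. move_arm: Moves the arm, as the interface text tells. Its arguments: {"type":"object","properties":{"increments":{"type":"array","items":{"type":"object","properties":{"tx":{"type":"number"},"ty":{"type":"number"},"tz":{"type":"number"},"rx":{"type":"number"},"ry":{"type":"number"},"rz":{"type":"number"},"gripper":{"type":"number"}}}},"squeeze":{"type":"number"}},"required":["increments"]}

```bash
ls; mkdir -p pics; cat > h.py <<'E'
import numpy as np, cv2
from rig import r
from scipy.spatial.transform import Rotation as Ro
def tcp(s=None):
    s=s or r.sense(); T=np.eye(4)
    T[:3,:3]=Ro.from_euler('xyz',s['tcp_rot']).as_matrix(); T[:3,3]=s['eef_pos']; return T
def world(cam,px,d,T=None):
    """px Nx2 (col,row), d depth -> world points"""
    m=r.camera_model(cam); px=np.atleast_2d(px).astype(float); d=np.atleast_1d(d).astype(float)
    q=(px-[m['cx'],m['cy']])/[m['fx'],m['fy']]; u=q.copy()
    for _ in range(10): u=q/(1+m['k1']*(u**2).sum(1,keepdims=True))
    P=np.c_[u,np.ones(len(u))]*d[:,None]
    if cam=='wrist':
        M=(tcp() if T is None else T)@np.array(m['hand_eye']); return P@M[:3,:3].T+M[:3,3]
    return (P-np.array(m['t']))@np.array(m['R'])
def proj(cam,X,T=None):
    m=r.camera_model(cam); X=np.atleast_2d(X).astype(float)
    if cam=='wrist':
        M=np.linalg.inv((tcp() if T is None else T)@np.array(m['hand_eye'])); P=X@M[:3,:3].T+M[:3,3]
    else: P=X@np.array(m['R']).T+np.array(m['t'])
    u=P[:,:2]/P[:,2:]; u=u*(1+m['k1']*(u**2).sum(1,keepdims=True))
    return u*[m['fx'],m['fy']]+[m['cx'],m['cy']]
def cloud(cam,depth,T=None):
    v,u=np.nonzero(depth>0); W=np.full(depth.shape+(3,),np.nan); W[v,u]=world(cam,np.c_[u,v],depth[v,u],T); return W
E
python3 - <<'E'
from h import *
s=r.sense(); print(s)
for c in ('scene','top','wrist'):
    T=tcp(); im,d=r.grab_frame(c); np.savez(f'pics/{c}.npz',im=im,d=d,T=T); cv2.imwrite(f'pics/{c}0.png',im[:,:,::-1])
    m=r.camera_model(c); print(c,(d>0).mean(), -np.array(m['R']).T@m['t'] if 't' in m else m['hand_eye'])
    if c=='wrist': continue
    W=cloud(c,d)
    for q in ('mandrel_a','mandrel_a_mid','gauge_mouth','bay_2','bay_3','bay_4'):
        for o in r.place_of(q,c)[:4]:
            y,x=o['location']; print(c,q,round(o['confidence'],2),(round(x),round(y)),W[int(round(y)),int(round(x))].round(0))
E
python3 -c "
import cv2,numpy as np
a=[cv2.imread(f'pics/{c}0.png') for c in('scene','top')]
cv2.imwrite('pics/both.png',cv2.resize(np.vstack(a),(480,600)))"
```

```text
pics
{'clock': 0.0, 'qpos': array([ 1.30358981e+00,  3.53695480e-01,  1.63413772e+00,  6.02259370e-06,
        1.15520656e+00, -2.37722912e-03]), 'qvel': array([-7.82093818e-04, -8.69557802e-04, -2.86499472e-04, -2.75992563e-04,
        8.87291145e-05,  4.80147477e-04]), 'joint_efforts': array([-1.31838322e-03, -6.05245543e+01, -3.42067730e+01,  1.14730792e-04,
        9.04824352e-03, -2.54350192e-05]), 'eef_pos': array([163.44707688, 602.74855444, 230.53059287]), 'tcp_rot': array([-3.14014556e+00, -8.94650039e-06,  2.87676093e+00]), 'contact_force': array([-0.12593686,  0.25614503, -1.31048859]), 'wrist_torque': array([0.07115081, 0.00306343, 0.03371048]), 'opening': 0.9983097935898355}
scene 0.99591015625 [ -213.36930073 -1011.60983996   619.68446455]
scene mandrel_a 0.69 (452, 269) [ 612. -482.   22.]
scene mandrel_a 0.59 (270, 192) [461. 248.  47.]
scene mandrel_a 0.53 (291, 205) [493. 149.  19.]
scene mandrel_a 0.53 (274, 197) [467. 228.  32.]
scene mandrel_a_mid 0.66 (270, 192) [461. 248.  47.]
scene mandrel_a_mid 0.65 (272, 173) [533. 355.  79.]
scene mandrel_a_mid 0.48 (302, 
[... 723 characters left out ...]
p bay_2 0.95 (390, 181) [ 552. -276.    9.]
top bay_2 0.92 (403, 185) [ 538. -317.    3.]
top bay_2 0.79 (374, 170) [ 594. -228.    4.]
top bay_3 0.95 (390, 181) [ 552. -276.    9.]
top bay_3 0.92 (403, 185) [ 538. -317.    3.]
top bay_3 0.79 (374, 170) [ 594. -228.    4.]
top bay_4 0.95 (390, 181) [ 552. -276.    9.]
top bay_4 0.92 (403, 185) [ 538. -317.    3.]
top bay_4 0.79 (374, 170) [ 594. -228.    4.]
wrist 0.99594921875 [[-1.53421941e-03 -9.52303631e-01 -3.05148227e-01  7.87326652e+01]
 [ 9.99998813e-01 -1.41686245e-03 -6.06047532e-04 -4.39526533e-01]
 [ 1.44788200e-04 -3.05148795e-01  9.52304674e-01 -1.42271641e+02]
 [ 0.00000000e+00  0.00000000e+00  0.00000000e+00  1.00000000e+00]]
```

View pics/scene0.png

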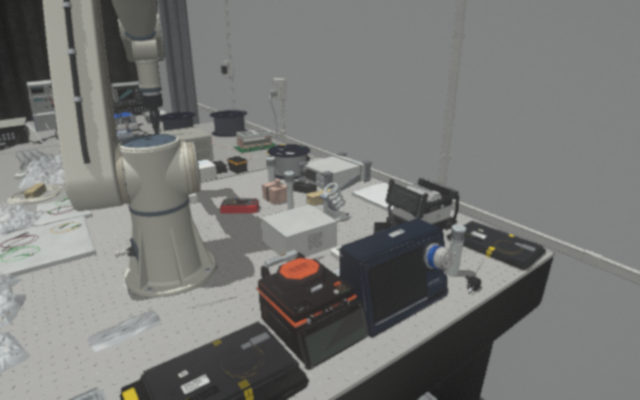

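View pics/top0.png

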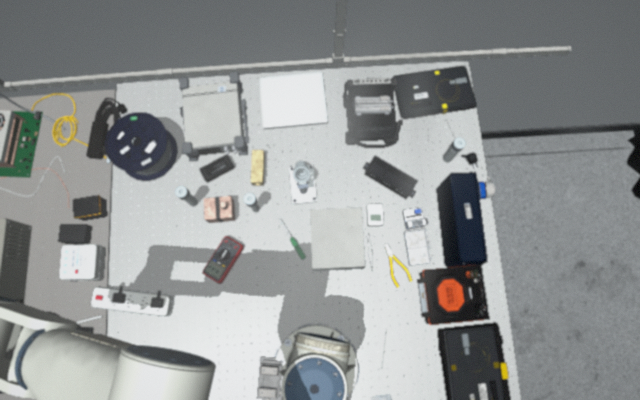

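The top view shows the two returned mandrels at about (186,196) and (252,203), the gauge at (302,178) and the rack, turned, at (390,178). The third mandrel is at (455,150). Next I'll get rough positions from depth.

```bash
python3 - <<'E'
from h import *
f=np.load('pics/top.npz'); W=cloud('top',f['d'])
def reg(n,x0,y0,x1,y1,zlo,zhi):
    P=W[y0:y1,x0:x1].reshape(-1,3); P=P[(P[:,2]>zlo)&(P[:,2]<zhi)]
    if len(P): print(n,len(P),'med',np.median(P,0).round(1),'min',P.min(0).round(0),'max',P.max(0).round(0))
reg('A head',175,180,200,210,133,155)
reg('B head',240,190,265,215,133,155)
reg('gauge',285,150,325,205,40,140)
reg('gaugetop',285,150,325,205,108,140)
reg('rack',355,145,425,205,50,75)
P=W[145:205,355:425].reshape(-1,3).astype(np.float32); P=P[(P[:,2]>50)&(P[:,2]<75)]
print(cv2.minAreaRect(P[:,:2]))
P=W[150:205,285:325].reshape(-1,3).astype(np.float32); P=P[(P[:,2]>2.5)&(P[:,2]<30)]
print('base',cv2.minAreaRect(P[:,:2]))
im=f['im'][:,:,::-1][140:220,170:430]; cv2.imwrite('pics/c1.png',cv2.resize(im,None,fx=3,fy=3,interpolation=3))
w=cv2.imread('pics/wrist0.png')
cv2.imwrite('pics/c2.png',np.vstack([cv2.resize(im,(640,197),interpolation=3),w]))
E
```

```text
A head 128 med [527.6 359.1 142.1] min [510. 342. 134.] max [546. 378. 150.]
B head 122 med [493.2 160.4 142.2] min [475. 143. 135.] max [512. 178. 151.]
gauge 364 med [569.6   7.3  97. ] min [527. -18.  41.] max [628.  31. 131.]
gaugetop 91 med [575.6   7.6 121.3] min [547. -18. 108.] max [597.  31. 131.]
rack 322 med [ 559.8 -273.6   58.8] min [ 492. -351.   50.] max [ 629. -196.   66.]Traceback (most recent call last):
  File "<stdin>", line 12, in <module>
cv2.error: OpenCV(4.12.0) /io/opencv/modules/imgproc/src/convhull.cpp:143: error: (-215:Assertion failed) total >= 0 && (depth == CV_32F || depth == CV_32S) in function 'convexHull'
```

Call:
{"name": "move_arm", "arguments": {
  "increments": [
    {"tx":-2.7,"ty":-2.7,"tz":-0.4},
    {"tx":-2.7,"ty":-2.7,"tz":-0.4},
    {"tx":-2.7,"ty":-2.7,"tz":-0.4},
    {"tx":-2.7,"ty":-2.7,"tz":-0.4},
    {"tx":-2.7,"ty":-2.7,"tz":-0.4},
    {"tx":-2.7,"ty":-2.7,"tz":-0.4},
    {"tx":-2.7,"ty":-2.7,"tz":-0.4},
    {"tx":-2.7,"ty":-2.7,"tz":-0.4},
    {"tx":-2.7,"ty":-2.7,"tz":-0.4},
    {"tx":-2.7,"ty":-2.7,"tz":-0.4},
    {"tx":-2.7,"ty":-2.7,"tz":-0.4},
    {"tx":-2.7,"ty":-2.7,"tz":-0.4}
  ]
}}

```text
invalid input
```

Call:
{"name": "move_arm", "arguments": {
  "increments": [
    {"tx":-2.7,"ty":-2.7,"tz":-0.4},
    {"tx":-2.7,"ty":-2.7,"tz":-0.4},
    {"tx":-2.7,"ty":-2.7,"tz":-0.4},
    {"tx":-2.7,"ty":-2.7,"tz":-0.4},
    {"tx":-2.7,"ty":-2.7,"tz":-0.4},
    {"tx":-2.7,"ty":-2.7,"tz":-0.4},
    {"rz":-7.6},
    {"rz":-7.6},
    {}
  ]
}}

```text
invalid input
```

```bash
cat > look.py <<'E'
from h import *
import sys
n=sys.argv[1]; s=r.sense(); T=tcp(s); im,d=r.grab_frame('wrist'); np.savez(f'pics/{n}.npz',im=im,d=d,T=T); cv2.imwrite(f'pics/{n}.png',im[:,:,::-1])
print(s['clock'],s['eef_pos'].round(1),s['tcp_rot'].round(4),s['qpos'].round(2))
W=cloud('wrist',d,T)
for q in sys.argv[2:]:
    for o in r.place_of(q,'wrist')[:4]:
        y,x=o['location']; print(q,round(o['confidence'],2),(round(x),round(y)),W[int(min(y,399)),int(min(x,639))].round(0))
E
python3 look.py g1 gauge_mouth mandrel_a_mid bay_2
```

```text
0.75 [163.6 603.2 231.3] [-3.1416 -0.      2.8768] [ 1.3   0.35  1.63  0.    1.16 -0.  ]
```

View pics/g1.png

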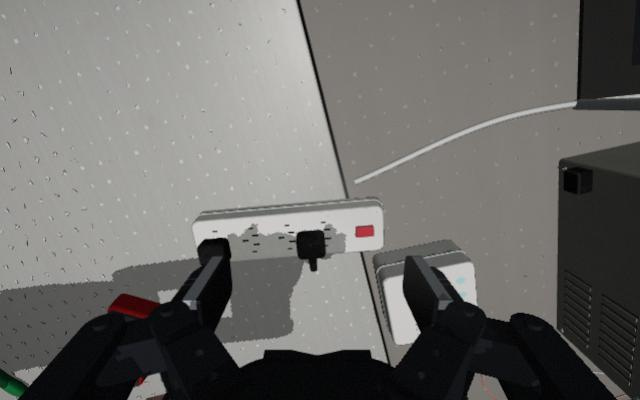

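The move did not happen: the arm still sees the power strip at its start pose. I'll try again with every field filled in.

Call:
{"name": "move_arm", "arguments": {
  "increments": [
    {"tx":-2.7,"ty":-2.7,"tz":-0.4,"rx":0,"ry":0,"rz":0,"gripper":1},
    {"tx":-2.7,"ty":-2.7,"tz":-0.4,"rx":0,"ry":0,"rz":0,"gripper":1}
  ],
  "squeeze": 40
}}

```text
clock: 1.15
eef_pos: [201.5, 536.5, 239.0]
tcp_rot: [-3.141, 0.0, 2.878]
contact_force: [1.1, -0.6, 0.6]
opening: 0.997
```

Call:
{"name": "move_arm", "arguments": {
  "increments": [
    {"tx":-2.7,"ty":-2.7,"tz":-0.4,"gripper":1},
    {"tx":-2.7,"ty":-2.7,"tz":-0.4,"gripper":1},
    {"tx":-2.7,"ty":-2.7,"tz":-0.4,"gripper":1},
    {"tx":-2.7,"ty":-2.7,"tz":-0.4,"gripper":1},
    {"tx":-2.7,"ty":-2.7,"tz":-0.4,"gripper":1},
    {"tx":-2.7,"ty":-2.7,"tz":-0.4,"gripper":1},
    {"tx":-2.7,"ty":-2.7,"tz":-0.4,"gripper":1},
    {"tx":-2.7,"ty":-2.7,"tz":-0.4,"gripper":1},
    {"tx":-2.7,"ty":-2.7,"tz":-0.4,"gripper":1},
    {"tx":-2.7,"ty":-2.7,"tz":-0.4,"gripper":1},
    {"tx":-2.7,"ty":-2.7,"tz":-0.4,"gripper":1},
    {"tx":-2.7,"ty":-2.7,"tz":-0.4,"gripper":1}
  ],
  "squeeze": 40
}}

```text
invalid input
```

Call:
{"name": "move_arm", "arguments": {
  "increments": [
    {"tx":-2.7,"ty":-2.7,"tz":-0.4,"gripper":1},
    {"tx":-2.7,"ty":-2.7,"tz":-0.4,"gripper":1},
    {"rz":-7.6,"gripper":1},
    {"rz":-7.6,"gripper":1},
    {"gripper":1}
  ],
  "squeeze": 40
}}

```text
invalid input
```

```bash
python3 look.py g1 gauge_mouth mandrel_a_mid bay_2
```

```text
1.15 [201.5 536.5 239. ] [-3.1412  0.      2.8784] [ 1.21  0.27  1.74 -0.    1.14 -0.1 ]
```

View pics/g1.png

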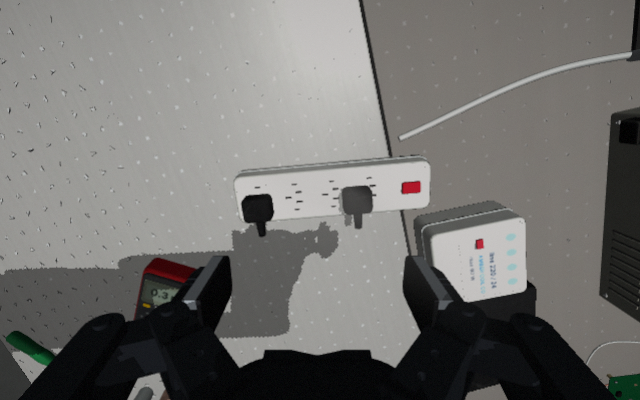

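All fields are required, so no move yet from those calls (that picture again shows the strip). I'll send full rows.

Call:
{"name": "move_arm", "arguments": {
  "increments": [
    {"tx":-3.3,"ty":-2.8,"tz":0,"rx":0,"ry":0,"rz":0,"gripper":1},
    {"tx":-3.3,"ty":-2.8,"tz":0,"rx":0,"ry":0,"rz":0,"gripper":1},
    {"tx":-3.3,"ty":-2.8,"tz":0,"rx":0,"ry":0,"rz":0,"gripper":1},
    {"tx":-3.3,"ty":-2.8,"tz":0,"rx":0,"ry":0,"rz":0,"gripper":1},
    {"tx":-3.3,"ty":-2.8,"tz":0,"rx":0,"ry":0,"rz":0,"gripper":1},
    {"tx":-3.3,"ty":-2.8,"tz":0,"rx":0,"ry":0,"rz":0,"gripper":1},
    {"tx":-3.3,"ty":-2.8,"tz":0,"rx":0,"ry":0,"rz":0,"gripper":1},
    {"tx":-3.3,"ty":-2.8,"tz":0,"rx":0,"ry":0,"rz":0,"gripper":1},
    {"tx":-3.3,"ty":-2.8,"tz":0,"rx":0,"ry":0,"rz":0,"gripper":1},
    {"tx":-3.3,"ty":-2.8,"tz":0,"rx":0,"ry":0,"rz":0,"gripper":1},
    {"tx":-3.3,"ty":-2.8,"tz":0,"rx":0,"ry":0,"rz":0,"gripper":1},
    {"tx":-3.3,"ty":-2.8,"tz":0,"rx":0,"ry":0,"rz":0,"gripper":1}
  ],
  "squeeze": 40
}}

```text
clock: 2.55
eef_pos: [497.4, 108.4, 239.4]
tcp_rot: [3.141, 0.001, 2.877]
contact_force: [0.5, 1.0, -0.1]
opening: 0.999
```

Call:
{"name": "move_arm", "arguments": {
  "increments": [
    {"tx":-3.3,"ty":-2.8,"tz":0,"rx":0,"ry":0,"rz":0,"gripper":1},
    {"tx":-3.3,"ty":-2.8,"tz":0,"rx":0,"ry":0,"rz":0,"gripper":1},
    {"tx":-3.3,"ty":-2.8,"tz":0,"rx":0,"ry":0,"rz":0,"gripper":1},
    {"tx":0,"ty":0,"tz":0,"rx":0,"ry":0,"rz":-7.5,"gripper":1},
    {"tx":0,"ty":0,"tz":0,"rx":0,"ry":0,"rz":-7.5,"gripper":1},
    {"tx":0,"ty":0,"tz":0,"rx":0,"ry":0,"rz":0,"gripper":1},
    {"tx":0,"ty":0,"tz":0,"rx":0,"ry":0,"rz":0,"gripper":1}
  ],
  "squeeze": 40
}}

```text
clock: 3.25
eef_pos: [569.8, 2.7, 239.1]
tcp_rot: [3.141, -0.0, 3.135]
contact_force: [-0.5, -0.3, 0.7]
opening: 0.998
```

```bash
python3 look.py g2 gauge_mouth bay_2
```

```text
3.25 [569.8   2.7 239.1] [ 3.1414 -0.      3.1355] [ 0.    0.26  1.75  0.    1.14 -1.56]
gauge_mouth 0.79 (316, 188) [577.   0.  61.]
bay_2 0.94 (100, 164) [ 551. -243.   48.]
bay_2 0.65 (60, 138) [ 522. -281.   49.]
bay_2 0.59 (140, 186) [ 578. -206.   44.]
```

View pics/g2.png

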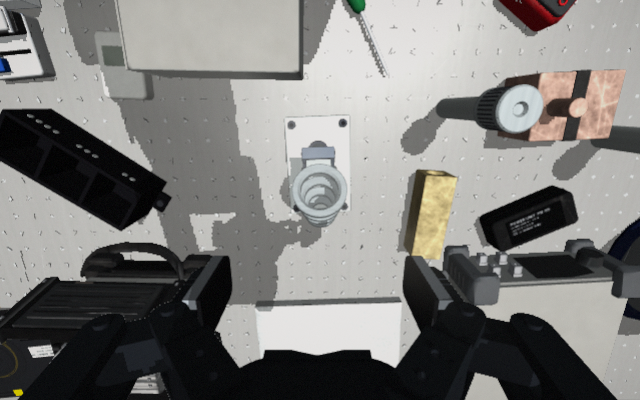

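The wrist view shows the gauge mouth at (320,188), mandrel B's head at (518,108), and the rack running from about (0,110) to (165,230). I'll fit the gauge, B and the rack from this one.

```bash
cat > fit.py <<'E'
from h import *
from scipy.optimize import least_squares
def circ(P,r0=None):
    f=lambda p: np.hypot(P[:,0]-p[0],P[:,1]-p[1])-(p[2] if r0 is None else r0)
    q=least_squares(f,[*P.mean(0)[:2],20]); return q.x,np.abs(q.fun).mean()
def head(W,guess,rad=45):
    """mandrel: centre of head from top face + flank, shaft radius"""
    P=W.reshape(-1,3); P=P[np.hypot(P[:,0]-guess[0],P[:,1]-guess[1])<rad]
    t=P[(P[:,2]>138)&(P[:,2]<150)]
    (c,wh,_)=cv2.minAreaRect(t[:,:2].astype(np.float32)); ec,er=cv2.minEnclosingCircle(t[:,:2].astype(np.float32))
    print('head top n',len(t),'z',np.median(t[:,2]).round(1),'mean',t.mean(0).round(1),'rect',np.round(c,1),np.round(wh,1),'encl',np.round(ec,1),round(er,1))
    for lo,hi in ((112,136),(10,95)):
        s=P[(P[:,2]>lo)&(P[:,2]<hi)&(np.hypot(P[:,0]-ec[0],P[:,1]-ec[1])<24)]
        if len(s)>20: print('  z',lo,hi,len(s),*[np.round(v,2) for v in circ(s)],'dist',np.median(np.hypot(s[:,0]-ec[0],s[:,1]-ec[1])).round(1))
def mouth(W,guess):
    P=W.reshape(-1,3); P=P[(np.hypot(P[:,0]-guess[0],P[:,1]-guess[1])<60)&(P[:,2]>80)&(P[:,2]<140)]
    def fr(yaw):
        return (Ro.from_euler('z',yaw)*Ro.from_euler('y',-np.radians(35))).as_matrix()  # z=up and to -x
    best=None
    for yaw in np.radians(np.arange(-30,31,1)):
        R=fr(yaw); L=P@R
        # ring1 top face: densest local-z layer that is highest
        h,e=np.histogram(L[:,2],np.arange(L[:,2].min(),L[:,2].max()+1,1.5)); k=h.argmax()
        z0=e[k]+.75; F=L[abs(L[:,2]-z0)<3]; sd=F[:,2].std(); n=len(F)
        if best is None or n>best[0]: best=(n,yaw,np.median(F[:,2]))
    n,yaw,z0=best; R=fr(yaw); L=P@R; F=P[abs(L[:,2]-z0)<3]
    u,s,v=np.linalg.svd(F-F.mean(0)); nrm=v[2]*np.sign(v[2][2])
    print('yaw scan',np.degrees(yaw),n,'plane normal',nrm.round(3),'tilt',np.degrees(np.arccos(nrm[2])).round(1),'heading',np.degrees(np.arctan2(-nrm[1],-nrm[0])).round(1))
    L=F@R; L=L[np.hypot(*(L[:,:2]-np.median(L[:,:2],0)).T)<30]
    ec,er=cv2.minEnclosingCircle(L[:,:2].astype(np.float32)); rr=np.hypot(*(L[:,:2]-ec).T)
    print('encl',ec,er,'r pct',np.percentile(rr,[1,5,50,95]).round(1),'mouth',(R@[*ec,np.median(L[:,2])]).round(1), 'mean',(R@L.mean(0)).round(1))
    return yaw
E
python3 - <<'E'
from fit import *
f=np.load('pics/g2.npz'); W=cloud('wrist',f['d'],f['T'])
mouth(W,(565,5)); head(W,(493,160))
P=W.reshape(-1,3); 
b=P[(abs(P[:,0]-560)<90)&(abs(P[:,1]-5)<60)&(P[:,2]>3)&(P[:,2]<25)]
h,e=np.histogram(b[:,2],np.arange(3,26,2)); print(h)
z=e[h.argmax()]+1; b=b[abs(b[:,2]-z)<2.5]; print('base',z,cv2.minAreaRect(b[:,:2].astype(np.float32)))
k=P[(P[:,2]>56)&(P[:,2]<66)&(P[:,1]<-150)&(P[:,1]>-420)&(P[:,0]<650)&(P[:,0]>460)]; print('rack',len(k),np.median(k[:,2]),cv2.minAreaRect(k[:,:2].astype(np.float32)))
fl=P[(abs(P[:,0]-450)<20)&(abs(P[:,1]-60)<40)]; print('table z',np.median(fl[:,2]))
E
```

```text
yaw scan 0.0 1721 plane normal [-0.554 -0.017  0.832] tilt 33.7 heading 1.7
encl (515.3209838867188, 3.5350425243377686) 29.926986694335938 r pct [ 6.1  8.4 20.2 29.1] mouth [554.    3.5 107.2] mean [549.1   3.3 103.9]
head top n 1872 z 142.3 mean [493.9 157.5 142.1] rect [494.2 158.6] [36.  35.6] encl [494.1 158.5] 18.4
  z 112 136 634 [494.13 159.29  17.58] 0.32 dist 17.0
  z 10 95 765 [494.16 158.56  11.31] 0.42 dist 11.2
[   6    3  493 2331  170  114  113    8    4    1    4]
base 10 ((564.3876342773438, 3.5386276245117188), (123.26911926269531, 79.66099548339844), 1.7433243989944458)
rack 2404 59.19868740952646 ((560.2412719726562, -275.9967041015625), (159.43362426757812, 58.397247314453125), 53.242706298828125)
table z -0.3987287162597397
```

```bash
python3 - <<'E'
from fit import *
f=np.load('pics/g2.npz'); W=cloud('wrist',f['d'],f['T']); im=f['im'].copy()
P=W.reshape(-1,3); P=P[(np.hypot(P[:,0]-555,P[:,1]-4)<75)&(P[:,2]>70)&(P[:,2]<140)]
yaw=np.radians(1.74); R=(Ro.from_euler('z',yaw)*Ro.from_euler('y',-np.radians(35))).as_matrix()
L=P@R; h,e=np.histogram(L[:,2],np.arange(L[:,2].min(),L[:,2].max(),1)); 
k=np.argsort(h)[::-1][:6]; print([(e[i].round(1),h[i]) for i in k])
z0=e[k[0]]+.5; F=L[abs(L[:,2]-z0)<2.5]; z0=np.median(F[:,2])
# score annulus centre: fraction inside 18.5..26 minus outside
g=np.arange(-12,12.1,.5); c0=np.median(F[:,:2],0); best=[]
for a in g:
    for b in g:
        rr=np.hypot(F[:,0]-c0[0]-a,F[:,1]-c0[1]-b); best.append((((rr>19.5)&(rr<26.3)).sum()-((rr<18.5)|((rr>27)&(rr<30))).sum(),c0[0]+a,c0[1]+b))
best.sort(); top=np.array(best[-12:]); print(top[-3:],len(F)); c=top[:,1:].mean(0)
m=R@[*c,z0]; print('mouth',m.round(1),'axis',R[:,2].round(3))
# axis check with outer wall of rings via horizontal spread: y midpoint
t=np.linspace(0,2*np.pi,60)
for rr,z in((26,0),(20.5,0),(13,-50),(10.5,-75)):
    X=(m+ (np.c_[rr*np.cos(t),rr*np.sin(t),0*t+z])@R.T)
    cv2.polylines(im,[proj('wrist',X,f['T']).round().astype(int)],True,(255,0,0))
for b in ((590.7,-235.1),(560.2,-276),(529.7,-316.9)):
    for z in (5,60): cv2.circle(im,tuple(proj('wrist',[*b,z],f['T'])[0].astype(int)),3,(0,255,0) if z>5 else (255,0,0),-1)
a=cv2.resize(im[120:240,250:390],None,fx=5,fy=5,interpolation=3)[:,:,::-1]; b=im[90:240,0:180][:,:,::-1]
out=np.zeros((600,800,3),np.uint8); out[:a.shape[0],:560]=a[:, :560]; b=cv2.resize(b,(240,200)); out[:200,560:800]=b; cv2.imwrite('pics/fit.png',out)
E
```

```text
[(np.float64(-230.9), np.int64(565)), (np.float64(-229.9), np.int64(461)), (np.float64(-231.9), np.int64(259)), (np.float64(-228.9), np.int64(239)), (np.float64(-255.9), np.int64(165)), (np.float64(-227.9), np.int64(142))]
[[867.         529.19657511 -13.1857468 ]
 [871.         528.69657511 -13.1857468 ]
 [876.         528.69657511 -13.6857468 ]] 1630
mouth [565.3   3.9 114.9] axis [-0.573 -0.017  0.819]
```

View pics/fit.png

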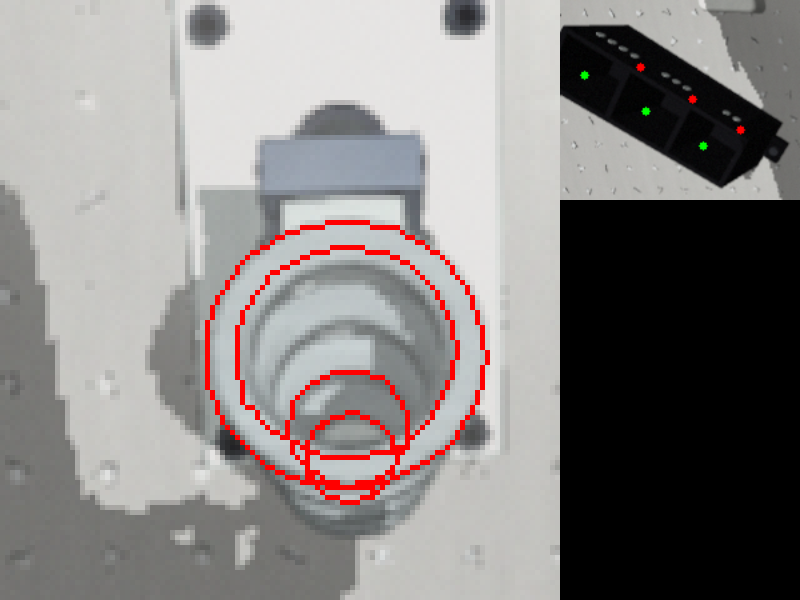

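The overlay circles sit on the ring-1 rim, and the green and red marks fall in the bays. That gives:

| Item | Position | Other |
|---|---|---|
| Mouth | (565.3, 3.9, 114.9) | yaw 1.74° |
| Mandrel B | (494.1, 158.6) | shaft about 23 mm |
| Bay 4 | (529.7, −316.9) | |

Next I grasp B.

Call:
{"name": "move_arm", "arguments": {
  "increments": [
    {"tx":0,"ty":0,"tz":0,"rx":0,"ry":0,"rz":-2.1,"gripper":1},
    {"tx":1.77,"ty":3.95,"tz":0,"rx":0,"ry":0,"rz":0,"gripper":1},
    {"tx":1.77,"ty":3.95,"tz":0,"rx":0,"ry":0,"rz":0,"gripper":1},
    {"tx":1.77,"ty":3.95,"tz":0,"rx":0,"ry":0,"rz":0,"gripper":1},
    {"tx":1.78,"ty":3.95,"tz":0,"rx":0,"ry":0,"rz":0,"gripper":1},
    {"tx":0,"ty":0,"tz":0,"rx":0,"ry":0,"rz":0,"gripper":1},
    {"tx":0,"ty":0,"tz":3,"rx":0,"ry":0,"rz":0,"gripper":1},
    {"tx":0,"ty":0,"tz":3,"rx":0,"ry":0,"rz":0,"gripper":1},
    {"tx":0,"ty":0,"tz":0,"rx":0,"ry":0,"rz":0,"gripper":1}
  ],
  "squeeze": 40
}}

```text
clock: 4.3
eef_pos: [490.9, 156.9, 176.3]
tcp_rot: [-3.14, -0.006, -3.108]
contact_force: [-1.0, -0.1, -0.3]
opening: 1.001
```

```bash
python3 look.py b1; python3 - <<'E'
from fit import *
f=np.load('pics/b1.npz'); W=cloud('wrist',f['d'],f['T']); head(W,(494,158.6),28)
E
```

```text
4.3 [490.9 156.9 176.3] [-3.1399 -0.0055 -3.1085] [ 0.31  0.25  1.92 -0.    0.98 -1.3 ]
head top n 2250 z 142.6 mean [493.2 158.3 142.3] rect [494.3 158.4] [35.8 35.6] encl [494.7 158.5] 18.4
  z 112 136 449 [494.89 158.31  17.6 ] 0.26 dist 17.4
  z 10 95 424 [494.75 158.2   11.46] 0.12 dist 11.4
```

Call:
{"name": "move_arm", "arguments": {
  "increments": [
    {"tx":0,"ty":0,"tz":2.6,"rx":0,"ry":0,"rz":0,"gripper":1},
    {"tx":0,"ty":0,"tz":2.6,"rx":0,"ry":0,"rz":0,"gripper":1},
    {"tx":0,"ty":0,"tz":2.6,"rx":0,"ry":0,"rz":0,"gripper":1},
    {"tx":0,"ty":0,"tz":0,"rx":0,"ry":0,"rz":0,"gripper":1},
    {"tx":0,"ty":0,"tz":0,"rx":0,"ry":0,"rz":0,"gripper":1}
  ],
  "squeeze": 40
}}

```text
clock: 4.85
eef_pos: [494.1, 157.7, 102.6]
tcp_rot: [3.141, 0.001, -3.108]
contact_force: [0.5, -0.4, 0.4]
opening: 0.996
```

Call:
{"name": "move_arm", "arguments": {
  "increments": [
    {"tx":0,"ty":0.06,"tz":0.2,"rx":0,"ry":0,"rz":0,"gripper":0},
    {"tx":0,"ty":0,"tz":0,"rx":0,"ry":0,"rz":0,"gripper":-0.5},
    {"tx":0,"ty":0,"tz":0,"rx":0,"ry":0,"rz":0,"gripper":-1},
    {"tx":0,"ty":0,"tz":0,"rx":0,"ry":0,"rz":0,"gripper":-1},
    {"tx":0,"ty":0,"tz":0,"rx":0,"ry":0,"rz":0,"gripper":-1},
    {"tx":0,"ty":0,"tz":0,"rx":0,"ry":0,"rz":0,"gripper":-1},
    {"tx":0,"ty":0,"tz":0,"rx":0,"ry":0,"rz":0,"gripper":-1},
    {"tx":0,"ty":0,"tz":0,"rx":0,"ry":0,"rz":0,"gripper":-1}
  ],
  "squeeze": 60
}}

```text
clock: 5.65
eef_pos: [493.9, 158.4, 100.3]
tcp_rot: [3.141, 0.002, -3.108]
contact_force: [-0.2, 0.4, 6.7]
opening: 0.408
```

Call:
{"name": "move_arm", "arguments": {
  "increments": [
    {"tx":0,"ty":0,"tz":0,"rx":0,"ry":0,"rz":0,"gripper":-1},
    {"tx":0,"ty":0,"tz":0,"rx":0,"ry":0,"rz":0,"gripper":-1}
  ],
  "squeeze": 60
}}

```text
clock: 5.85
eef_pos: [493.9, 158.4, 100.3]
tcp_rot: [3.141, 0.001, -3.108]
contact_force: [-0.3, -0.3, 6.6]
opening: 0.407
```

Call:
{"name": "move_arm", "arguments": {
  "increments": [
    {"tx":0,"ty":0,"tz":-1,"rx":0,"ry":0,"rz":0,"gripper":-1},
    {"tx":0,"ty":0,"tz":-3,"rx":0,"ry":0,"rz":0,"gripper":-1},
    {"tx":0,"ty":0,"tz":-4,"rx":0,"ry":0,"rz":0,"gripper":-1},
    {"tx":0.7,"ty":0,"tz":-4,"rx":0,"ry":0,"rz":0,"gripper":-1},
    {"tx":0.7,"ty":0,"tz":-1,"rx":0,"ry":0,"rz":0,"gripper":-1},
    {"tx":0,"ty":0,"tz":0,"rx":0,"ry":-7,"rz":0,"gripper":-1},
    {"tx":0,"ty":-1,"tz":0,"rx":0,"ry":-7,"rz":0,"gripper":-1},
    {"tx":0,"ty":-2,"tz":0,"rx":0,"ry":-7,"rz":0,"gripper":-1},
    {"tx":0,"ty":-2,"tz":0,"rx":0,"ry":-7,"rz":0,"gripper":-1},
    {"tx":0,"ty":-2,"tz":0,"rx":0,"ry":-7,"rz":0,"gripper":-1},
    {"tx":0,"ty":-2,"tz":0,"rx":0,"ry":0,"rz":0,"gripper":-1},
    {"tx":0,"ty":0,"tz":0,"rx":0,"ry":0,"rz":0,"gripper":-1}
  ],
  "squeeze": 60
}}

```text
clock: 7.05
eef_pos: [479.6, 65.8, 227.5]
tcp_rot: [-3.14, 0.607, -3.108]
contact_force: [0.3, 0.2, -2.2]
opening: 0.405
```

```bash
cat > to.py <<'E'
from h import *
import sys
# to.py x y z roll pitch yaw(deg) : shift/turn from the current pose, tool axes
a=list(map(float,sys.argv[1:7])); s=r.sense(); T=tcp(s)
G=Ro.from_euler('xyz',a[3:],degrees=True).as_matrix()
print(s['clock'],s['eef_pos'].round(1),np.degrees(s['tcp_rot']).round(2),'F',s['contact_force'].round(1),'op',s['opening'].round(3))
d=np.array(a[:3])-T[:3,3]
print('turn deg',np.degrees(Ro.from_matrix(T[:3,:3].T@G).as_rotvec()).round(2),'shift cm now',(T[:3,:3].T@d/10).round(2),'after turn',(G.T@d/10).round(2))
E
python3 to.py 484.4 1.5 229.5 180 -35 181.74
```

```text
Traceback (most recent call last):
  File "to.py", line 6, in <module>
    print(s['clock'],s['eef_pos'].round(1),np.degrees(s['tcp_rot']).round(2),'F',s['contact_force'].round(1),'op',s['opening'].round(3))
                                                                                                                  ^^^^^^^^^^^^^^^^^^
AttributeError: 'float' object has no attribute 'round'
```

```bash
sed -i "s/s\['opening'\].round(3)/round(s['opening'],3)/" to.py; python3 to.py 484.4 1.5 229.5 180 35 181.74
```

```text
7.05 [479.6  65.8 227.5] [-179.92   34.81 -178.1 ] F [ 0.3  0.2 -2.2] op 0.405
turn deg [ 0.01 -0.19  0.13] shift cm now [-0.33 -6.45  0.  ] after turn [-0.35 -6.45  0.  ]
```

Call:
{"name": "move_arm", "arguments": {
  "increments": [
    {"tx":-0.1,"ty":-2.1,"tz":0,"rx":0,"ry":-0.2,"rz":0.1,"gripper":-1},
    {"tx":-0.1,"ty":-2.1,"tz":0,"rx":0,"ry":0,"rz":0,"gripper":-1},
    {"tx":-0.15,"ty":-2.25,"tz":0,"rx":0,"ry":0,"rz":0,"gripper":-1},
    {"tx":0,"ty":0,"tz":0,"rx":0,"ry":0,"rz":0,"gripper":-1},
    {"tx":0,"ty":0,"tz":0,"rx":0,"ry":0,"rz":0,"gripper":-1},
    {"tx":0,"ty":0,"tz":0,"rx":0,"ry":0,"rz":0,"gripper":-1}
  ],
  "squeeze": 60
}}

```text
clock: 7.65
eef_pos: [486.9, 4.0, 230.9]
tcp_rot: [3.14, 0.613, -3.111]
contact_force: [-0.3, 0.2, -2.5]
opening: 0.406
```

```bash
python3 to.py 484.4 1.5 229.5 180 35 181.74; python3 look.py b2;  python3 - <<'E'
from fit import *
f=np.load('pics/b2.npz'); im=f['im'].copy(); T=f['T']
W=cloud('wrist',f['d'],T); P=W.reshape(-1,3); P=P[~np.isnan(P[:,0])]
# shaft points in tool frame
Q=(P-T[:3,3])@T[:3,:3]; t=np.linspace(0,2*np.pi,60)
for lo,hi in((15,35),(35,55),(55,75),(75,95)):
    s=Q[(Q[:,2]>lo)&(Q[:,2]<hi)&(np.hypot(Q[:,0],Q[:,1])<22)]
    if len(s)>30: print(lo,hi,len(s),*[np.round(v,2) for v in circ(s,11.5)])
s=Q[(np.hypot(Q[:,0],Q[:,1])<15)]; print('foot z',np.percentile(s[:,2],[90,99,100]).round(1))
yaw=np.radians(1.74); R=(Ro.from_euler('z',yaw)*Ro.from_euler('y',-np.radians(35))).as_matrix(); m=np.array([565.3,3.9,114.9])
for rr,z in((26,0),(20.5,0)):
    X=m+np.c_[rr*np.cos(t),rr*np.sin(t),0*t+z]@R.T; cv2.polylines(im,[proj('wrist',X,T).round().astype(int)],True,(255,0,0))
X=T[:3,3]+np.c_[11.5*np.cos(t)-.6,11.5*np.sin(t),0*t+100.3]@T[:3,:3].T; cv2.polylines(im,[proj('wrist',X,T).round().astype(int)],True,(0,255,0))
cv2.imwrite('pics/b2o.png',im[:,:,::-1])
E
```

```text
7.65 [486.9   4.  230.9] [ 179.89   35.14 -178.23] F [-0.3  0.2 -2.5] op 0.406
turn deg [0.13 0.14 0.03] shift cm now [ 0.29 -0.24 -0.03] after turn [ 0.29 -0.24 -0.03]
7.65 [486.9   4.  230.9] [ 3.1397  0.6133 -3.1107] [-0.01 -0.12  2.34  0.09  0.31 -1.7 ]
15 35 422 [-0.79 -0.63 20.  ] 0.15
35 55 314 [-0.73 -0.61 20.  ] 0.13
55 75 243 [-0.69 -0.6  20.  ] 0.12
75 95 191 [-0.65 -0.59 20.  ] 0.14
foot z [ 55.9 215.5 292.3]
```

View pics/b2o.png

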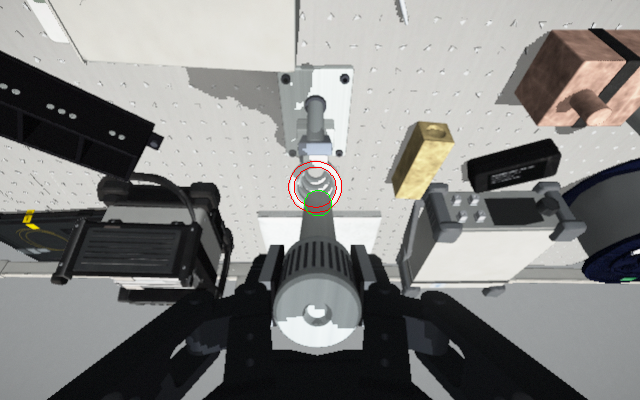

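Call:
{"name": "move_arm", "arguments": {
  "increments": [
    {"tx":0.28,"ty":-0.19,"tz":0,"rx":0.1,"ry":0.1,"rz":0,"gripper":-1},
    {"tx":0,"ty":0,"tz":0,"rx":0,"ry":0,"rz":0,"gripper":-1},
    {"tx":0,"ty":0,"tz":2,"rx":0,"ry":0,"rz":0,"gripper":-1},
    {"tx":0,"ty":0,"tz":2,"rx":0,"ry":0,"rz":0,"gripper":-1},
    {"tx":0,"ty":0,"tz":1.5,"rx":0,"ry":0,"rz":0,"gripper":-1},
    {"tx":0,"ty":0,"tz":1.5,"rx":0,"ry":0,"rz":0,"gripper":-1},
    {"tx":0,"ty":0,"tz":1,"rx":0,"ry":0,"rz":0,"gripper":-1},
    {"tx":0,"ty":0,"tz":0,"rx":0,"ry":0,"rz":0,"gripper":-1},
    {"tx":0,"ty":0,"tz":0,"rx":0,"ry":0,"rz":0,"gripper":-1}
  ],
  "squeeze": 60
}}

```text
clock: 8.6
eef_pos: [530.7, 3.1, 164.0]
tcp_rot: [-3.141, 0.612, -3.11]
contact_force: [-0.3, 0.1, -3.2]
opening: 0.409
```

```bash
cat > ins.py <<'E'
from h import *
import sys
s=r.sense(); T=tcp(s); off=np.array(list(map(float,sys.argv[1:4])))
R=(Ro.from_euler('z',np.radians(1.74))*Ro.from_euler('y',-np.radians(35))).as_matrix(); m=np.array([565.3,3.9,114.9])
print(s['clock'],'foot in mouth frame',((T[:3,3]+T[:3,:3]@off-m)@R).round(1),'axis dev deg',np.degrees((-T[:3,:3][:,2])@R)[:2].round(2),'F tool',(T[:3,:3].T@s['contact_force']).round(1),'op',round(s['opening'],3))
E
python3 ins.py -.65 -.6 100.3
```

```text
8.6 foot in mouth frame [  0.6  -0.3 -40.2] axis dev deg [-0.05 -0.03] F tool [2.1 0.2 2.5] op 0.409
```

Call:
{"name": "move_arm", "arguments": {
  "increments": [
    {"tx":0.05,"ty":0.03,"tz":0,"rx":0,"ry":0,"rz":0,"gripper":-1},
    {"tx":0,"ty":0,"tz":0.8,"rx":0,"ry":0,"rz":0,"gripper":-1},
    {"tx":0,"ty":0,"tz":0.8,"rx":0,"ry":0,"rz":0,"gripper":-1},
    {"tx":0,"ty":0,"tz":0.8,"rx":0,"ry":0,"rz":0,"gripper":-1},
    {"tx":0,"ty":0,"tz":0.6,"rx":0,"ry":0,"rz":0,"gripper":-1},
    {"tx":0,"ty":0,"tz":0,"rx":0,"ry":0,"rz":0,"gripper":-1},
    {"tx":0,"ty":0,"tz":0,"rx":0,"ry":0,"rz":0,"gripper":-1}
  ],
  "squeeze": 60
}}

```text
clock: 9.3
eef_pos: [547.7, 3.7, 139.8]
tcp_rot: [-3.141, 0.613, -3.11]
contact_force: [0.7, 0.3, -2.0]
opening: 0.407
```

```bash
python3 ins.py -.65 -.6 100.3
```

```text
9.3 foot in mouth frame [  0.8  -0.2 -69.8] axis dev deg [-0.13 -0.01] F tool [0.6 0.3 2. ] op 0.407
```

Call:
{"name": "move_arm", "arguments": {
  "increments": [
    {"tx":0.05,"ty":0.02,"tz":0.3,"rx":0,"ry":0.1,"rz":0,"gripper":-1},
    {"tx":0,"ty":0,"tz":0.3,"rx":0,"ry":0,"rz":0,"gripper":-1},
    {"tx":0,"ty":0,"tz":0.2,"rx":0,"ry":0,"rz":0,"gripper":-1},
    {"tx":0,"ty":0,"tz":0,"rx":0,"ry":0,"rz":0,"gripper":-1},
    {"tx":0,"ty":0,"tz":0,"rx":0,"ry":0,"rz":0,"gripper":-1}
  ],
  "squeeze": 60
}}

```text
clock: 9.8
eef_pos: [551.9, 4.0, 132.9]
tcp_rot: [-3.141, 0.611, -3.11]
contact_force: [-0.3, -0.7, -3.1]
opening: 0.406
```

```bash
python3 ins.py -.65 -.6 100.3
```

```text
9.8 foot in mouth frame [  0.   -0.1 -77.8] axis dev deg [-0.03 -0.  ] F tool [ 2.1 -0.7  2.4] op 0.406
```

Call:
{"name": "move_arm", "arguments": {
  "increments": [
    {"tx":0,"ty":0,"tz":0.1,"rx":0,"ry":0,"rz":0,"gripper":-1},
    {"tx":0,"ty":0,"tz":0.1,"rx":0,"ry":0,"rz":0,"gripper":-1},
    {"tx":0,"ty":0,"tz":0,"rx":0,"ry":0,"rz":0,"gripper":-1}
  ],
  "squeeze": 60
}}

```text
clock: 10.1
eef_pos: [552.4, 4.0, 132.2]
tcp_rot: [-3.141, 0.612, -3.11]
contact_force: [-18.2, -0.1, 18.5]
opening: 0.407
```

```bash
python3 ins.py -.65 -.6 100.3
```

```text
10.1 foot in mouth frame [  0.1  -0.1 -78.8] axis dev deg [-0.06 -0.  ] F tool [  4.3   0.4 -25.6] op 0.407
```

It stopped at 78.8 mm depth against about 25 N, so ring 4 stopped it and it goes in bay 4. I'll draw it out and carry it there.

Call:
{"name": "move_arm", "arguments": {
  "increments": [
    {"tx":0,"ty":0,"tz":-1,"rx":0,"ry":0,"rz":0,"gripper":-1},
    {"tx":0,"ty":0,"tz":-2,"rx":0,"ry":0,"rz":0,"gripper":-1},
    {"tx":0,"ty":0,"tz":-3,"rx":0,"ry":0,"rz":0,"gripper":-1},
    {"tx":0,"ty":0,"tz":-3,"rx":0,"ry":0,"rz":0,"gripper":-1},
    {"tx":0,"ty":0,"tz":-3,"rx":0,"ry":0,"rz":0,"gripper":-1},
    {"tx":0,"ty":0,"tz":-1,"rx":0,"ry":0,"rz":0,"gripper":-1},
    {"tx":0,"ty":-2,"tz":0,"rx":0,"ry":7,"rz":0,"gripper":-1},
    {"tx":0,"ty":-4,"tz":0,"rx":0,"ry":7,"rz":0,"gripper":-1},
    {"tx":0,"ty":-4,"tz":0,"rx":0,"ry":7,"rz":0,"gripper":-1},
    {"tx":0,"ty":-4,"tz":0,"rx":0,"ry":7,"rz":0,"gripper":-1},
    {"tx":0,"ty":-4,"tz":0,"rx":0,"ry":7,"rz":0,"gripper":-1},
    {"tx":0,"ty":-3,"tz":0,"rx":0,"ry":0,"rz":0,"gripper":-1}
  ],
  "squeeze": 60
}}

```text
clock: 11.3
eef_pos: [517.6, -207.7, 197.1]
tcp_rot: [3.134, 0.005, -3.102]
contact_force: [1.1, 0.5, -3.2]
opening: 0.407
```

```bash
python3 to.py 529.7 -317.0 215 180 0 181.74
```

```text
11.3 [ 517.6 -207.7  197.1] [ 179.57    0.3  -177.75] F [ 1.1  0.5 -3.2] op 0.407
turn deg [0.43 0.3  0.51] shift cm now [ -0.79 -10.96  -1.86] after turn [ -0.88 -10.96  -1.79]
```

```bash
cat > held.py <<'E'
from fit import *
import sys
n=sys.argv[1]; rad=float(sys.argv[2]); f=np.load(f'pics/{n}.npz'); T=f['T']; P=cloud('wrist',f['d'],T).reshape(-1,3); P=P[~np.isnan(P[:,0])]
Q=(P-T[:3,3])@T[:3,:3]
for lo,hi in((15,35),(35,55),(55,75),(75,95)):
    s=Q[(Q[:,2]>lo)&(Q[:,2]<hi)&(np.hypot(Q[:,0],Q[:,1])<24)]
    if len(s)>30: print(lo,hi,len(s),*[np.round(v,2) for v in circ(s,rad)][:1],'free r',circ(s)[0][2].round(1))
h=Q[(Q[:,2]<0)&(Q[:,2]>-60)&(np.hypot(Q[:,0],Q[:,1])<17)]
if len(h): print('head top z',np.percentile(h[:,2],[2,50]).round(1), len(h))
E
python3 look.py b3; python3 held.py b3 11.5
```

```text
11.3 [ 517.6 -207.7  197.1] [ 3.1341  0.0052 -3.1023] [-0.39  0.28  1.81  0.01  1.04 -2.01]
15 35 433 [-0.75 -0.88 20.  ] free r 11.5
35 55 317 [-0.66 -0.96 20.  ] free r 11.5
55 75 245 [-0.52 -1.04 20.  ] free r 11.5
75 95 192 [-0.48 -1.18 20.  ] free r 11.5
head top z [-43.1 -41.7] 6469
```

View pics/b3.png

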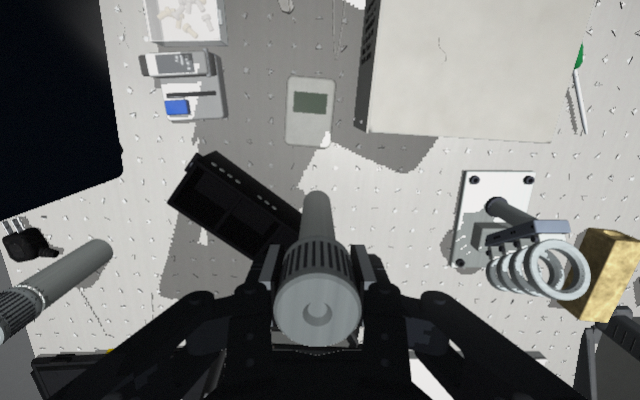

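The mandrel is still straight and unslipped in the grip (head top 42 mm above the TCP as before). The gauge, at lower right in the picture, is untouched. On to bay 4.

Call:
{"name": "move_arm", "arguments": {
  "increments": [
    {"tx":-0.25,"ty":-3.6,"tz":-0.9,"rx":0.4,"ry":0.3,"rz":0.5,"gripper":-1},
    {"tx":-0.3,"ty":-3.6,"tz":-0.9,"rx":0,"ry":0,"rz":0,"gripper":-1},
    {"tx":-0.3,"ty":-3.6,"tz":0,"rx":0,"ry":0,"rz":0,"gripper":-1},
    {"tx":0,"ty":0,"tz":0,"rx":0,"ry":0,"rz":0,"gripper":-1},
    {"tx":0,"ty":0,"tz":0,"rx":0,"ry":0,"rz":0,"gripper":-1},
    {"tx":0,"ty":0,"tz":0,"rx":0,"ry":0,"rz":0,"gripper":-1}
  ],
  "squeeze": 60
}}

```text
clock: 11.95
eef_pos: [527.5, -310.2, 213.2]
tcp_rot: [3.135, 0.002, -3.109]
contact_force: [-0.8, 0.4, -3.3]
opening: 0.407
```

```bash
python3 to.py 529.2 -315.7 110 180 0 181.74; python3 look.py b4; python3 - <<'E'
from h import *
f=np.load('pics/b4.npz'); P=cloud('wrist',f['d'],f['T']).reshape(-1,3)
k=P[(P[:,2]>56)&(P[:,2]<64)&(np.hypot(P[:,0]-560,P[:,1]+276)<100)&(P[:,0]<640)]
k=k[np.hypot(k[:,0]-529,k[:,1]+316)>14]
print(len(k),cv2.minAreaRect(k[:,:2].astype(np.float32)))
E
```

```text
11.95 [ 527.5 -310.2  213.2] [ 1.7962e+02  1.2000e-01 -1.7812e+02] F [-0.8  0.4 -3.3] op 0.407
turn deg [0.38 0.12 0.14] shift cm now [-0.13 -0.62 10.32] after turn [-0.16 -0.56 10.32]
11.95 [ 527.5 -310.2  213.2] [ 3.1350e+00  2.2000e-03 -3.1087e+00] [-0.54  0.35  1.68  0.01  1.11 -2.14]
1766 ((561.4895629882812, -276.1981201171875), (158.502197265625, 56.430973052978516), 53.51026916503906)
```

Call:
{"name": "move_arm", "arguments": {
  "increments": [
    {"tx":-0.3,"ty":-0.6,"tz":0,"rx":0.4,"ry":0.1,"rz":0,"gripper":-1},
    {"tx":0,"ty":0,"tz":2,"rx":0,"ry":0,"rz":0,"gripper":-1},
    {"tx":0,"ty":0,"tz":2,"rx":0,"ry":0,"rz":0,"gripper":-1},
    {"tx":0,"ty":0,"tz":2,"rx":0,"ry":0,"rz":0,"gripper":-1},
    {"tx":0,"ty":0,"tz":2,"rx":0,"ry":0,"rz":0,"gripper":-1},
    {"tx":0,"ty":0,"tz":1.5,"rx":0,"ry":0,"rz":0,"gripper":-1},
    {"tx":0,"ty":0,"tz":0.7,"rx":0,"ry":0,"rz":0,"gripper":-1},
    {"tx":0,"ty":0,"tz":0,"rx":0,"ry":0,"rz":0,"gripper":-1},
    {"tx":0,"ty":0,"tz":0,"rx":0,"ry":0,"rz":0,"gripper":-1}
  ],
  "squeeze": 60
}}

```text
clock: 12.9
eef_pos: [532.3, -316.4, 112.0]
tcp_rot: [3.141, 0.003, -3.107]
contact_force: [-0.4, -1.2, -2.3]
opening: 0.406
```

```bash
python3 to.py 530.7 -316 105.3 180 0 181.74
```

```text
12.9 [ 532.3 -316.4  112. ] [ 179.97    0.18 -178.04] F [-0.4 -1.2 -2.3] op 0.406
turn deg [0.03 0.18 0.22] shift cm now [0.16 0.05 0.67] after turn [0.16 0.05 0.67]
```

Call:
{"name": "move_arm", "arguments": {
  "increments": [
    {"tx":0.1,"ty":0,"tz":0.3,"rx":0,"ry":0.15,"rz":0,"gripper":-1},
    {"tx":0,"ty":0,"tz":0.2,"rx":0,"ry":0,"rz":0,"gripper":-1},
    {"tx":0,"ty":0,"tz":0.1,"rx":0,"ry":0,"rz":0,"gripper":-1},
    {"tx":0,"ty":0,"tz":0.05,"rx":0,"ry":0,"rz":0,"gripper":-1},
    {"tx":0,"ty":0,"tz":0,"rx":0,"ry":0,"rz":0,"gripper":-1}
  ],
  "squeeze": 60
}}

```text
clock: 13.4
eef_pos: [531.1, -316.4, 105.6]
tcp_rot: [3.141, 0.0, -3.108]
contact_force: [-0.7, 1.0, 3.2]
opening: 0.409
```

Call:
{"name": "move_arm", "arguments": {
  "increments": [
    {"tx":0,"ty":0,"tz":0.03,"rx":0,"ry":0,"rz":0,"gripper":-0.1},
    {"tx":0,"ty":0,"tz":0,"rx":0,"ry":0,"rz":0,"gripper":0.3},
    {"tx":0,"ty":0,"tz":0,"rx":0,"ry":0,"rz":0,"gripper":1},
    {"tx":0,"ty":0,"tz":0,"rx":0,"ry":0,"rz":0,"gripper":1},
    {"tx":0,"ty":0,"tz":0,"rx":0,"ry":0,"rz":0,"gripper":1},
    {"tx":0,"ty":0,"tz":-1,"rx":0,"ry":0,"rz":0,"gripper":1},
    {"tx":0,"ty":0,"tz":-2,"rx":0,"ry":0,"rz":0,"gripper":1},
    {"tx":0,"ty":0,"tz":-3,"rx":0,"ry":0,"rz":0,"gripper":1},
    {"tx":0,"ty":0,"tz":-3,"rx":0,"ry":0,"rz":0,"gripper":1},
    {"tx":0,"ty":0,"tz":-3,"rx":0,"ry":0,"rz":0,"gripper":1},
    {"tx":0,"ty":0,"tz":0,"rx":0,"ry":0,"rz":0,"gripper":1}
  ],
  "squeeze": 60
}}

```text
clock: 14.5
eef_pos: [533.1, -317.7, 230.0]
tcp_rot: [-3.138, 0.006, -3.107]
contact_force: [1.3, -0.3, -0.2]
opening: 1.0
```

```bash
python3 look.py b5;  python3 - <<'E'
from fit import *
f=np.load('pics/b5.npz'); P=cloud('wrist',f['d'],f['T']).reshape(-1,3)
t=P[(P[:,2]>140)&(P[:,2]<156)&(np.hypot(P[:,0]-531,P[:,1]+317)<30)]
print(len(t),np.median(t,0),cv2.minEnclosingCircle(t[:,:2].astype(np.float32)))
E
python3 to.py 523 359 240 180 0 181.74
```

```text
14.5 [ 533.1 -317.7  230. ] [-3.1384  0.0064 -3.1074] [-0.54  0.34  1.65  0.    1.14 -2.15]
1542 [ 530.28076001 -317.4267972   147.53369464] ((531.376953125, -317.22467041015625), 18.191287994384766)
14.55 [ 532.1 -317.1  227.6] [-179.91    0.22 -178.04] F [ 0.7 -0.6 -0.4] op 1.002
turn deg [-0.09  0.22  0.22] shift cm now [-1.41 67.6  -1.34] after turn [-1.15 67.61 -1.24]
```

B stands in bay 4 with its head top at 147.5 mm (148 expected), centred. Now mandrel A.

Call:
{"name": "move_arm", "arguments": {
  "increments": [
    {"tx":0,"ty":4.5,"tz":0,"rx":0,"ry":0,"rz":0,"gripper":1},
    {"tx":0,"ty":4.5,"tz":0,"rx":0,"ry":0,"rz":0,"gripper":1},
    {"tx":0,"ty":4.5,"tz":0,"rx":0,"ry":0,"rz":0,"gripper":1},
    {"tx":0,"ty":4.5,"tz":0,"rx":0,"ry":0,"rz":0,"gripper":1},
    {"tx":0,"ty":4.5,"tz":0,"rx":0,"ry":0,"rz":0,"gripper":1},
    {"tx":0,"ty":4.5,"tz":0,"rx":0,"ry":0,"rz":0,"gripper":1},
    {"tx":0,"ty":4.5,"tz":0,"rx":0,"ry":0,"rz":0,"gripper":1},
    {"tx":0,"ty":4.5,"tz":0,"rx":0,"ry":0,"rz":0,"gripper":1},
    {"tx":0,"ty":4.5,"tz":0,"rx":0,"ry":0,"rz":0,"gripper":1},
    {"tx":0,"ty":4.5,"tz":0,"rx":0,"ry":0,"rz":0,"gripper":1},
    {"tx":0,"ty":4.5,"tz":0,"rx":0,"ry":0,"rz":0,"gripper":1},
    {"tx":0,"ty":4.5,"tz":0,"rx":0,"ry":0,"rz":0,"gripper":1}
  ],
  "squeeze": 60
}}

```text
clock: 15.75
eef_pos: [511.5, 224.9, 224.4]
tcp_rot: [3.141, -0.002, -3.107]
contact_force: [0.7, -1.0, 0.6]
opening: 0.996
```

```bash
python3 to.py 529 357.3 220 180 0 181.74
```

```text
15.75 [511.5 224.9 224.4] [ 1.7997e+02 -9.0000e-02 -1.7804e+02] F [ 0.7 -1.   0.6] op 0.996
turn deg [ 0.03 -0.09  0.22] shift cm now [-2.21 13.17  0.44] after turn [-2.16 13.18  0.44]
```

Call:
{"name": "move_arm", "arguments": {
  "increments": [
    {"tx":-0.7,"ty":4.3,"tz":0.1,"rx":0,"ry":0,"rz":0.2,"gripper":1},
    {"tx":-0.7,"ty":4.3,"tz":0.1,"rx":0,"ry":0,"rz":0,"gripper":1},
    {"tx":-0.7,"ty":4.1,"tz":0.1,"rx":0,"ry":0,"rz":0,"gripper":1},
    {"tx":0,"ty":0,"tz":0,"rx":0,"ry":0,"rz":0,"gripper":1},
    {"tx":0,"ty":0,"tz":0,"rx":0,"ry":0,"rz":0,"gripper":1},
    {"tx":0,"ty":0,"tz":0,"rx":0,"ry":0,"rz":0,"gripper":1}
  ],
  "squeeze": 60
}}

```text
clock: 16.35
eef_pos: [528.8, 349.8, 221.5]
tcp_rot: [-3.141, -0.002, -3.111]
contact_force: [-0.7, -0.2, 0.3]
opening: 1.001
```

```bash
python3 look.py a1; python3 - <<'E'
from fit import *
f=np.load('pics/a1.npz'); W=cloud('wrist',f['d'],f['T']); head(W,(529,357),28)
E
python3 to.py 529 357.3 100.3 180 0 181.74
```

```text
16.35 [528.8 349.8 221.5] [-3.1415e+00 -1.8000e-03 -3.1112e+00] [ 0.58  0.38  1.62  0.    1.15 -1.02]
head top n 1551 z 142.5 mean [528.7 358.2 142.3] rect [529.5 358.2] [35.7 35.1] encl [529.8 358.2] 18.2
  z 112 136 243 [529.95 358.38  17.57] 0.24 dist 17.4
  z 10 95 338 [529.81 358.19  13.91] 0.11 dist 13.9
16.4 [529.  349.7 221.9] [ 1.7998e+02 -7.0000e-02 -1.7829e+02] F [-0.5  0.8  0.4] op 0.998
turn deg [ 0.02 -0.07 -0.03] shift cm now [-0.03  0.76 12.16] after turn [-0.02  0.76 12.16]
```

Call:
{"name": "move_arm", "arguments": {
  "increments": [
    {"tx":-0.07,"ty":0.86,"tz":0,"rx":0,"ry":0,"rz":0,"gripper":1},
    {"tx":0,"ty":0,"tz":3,"rx":0,"ry":0,"rz":0,"gripper":1},
    {"tx":0,"ty":0,"tz":3,"rx":0,"ry":0,"rz":0,"gripper":1},
    {"tx":0,"ty":0,"tz":3,"rx":0,"ry":0,"rz":0,"gripper":1},
    {"tx":0,"ty":0,"tz":2,"rx":0,"ry":0,"rz":0,"gripper":1},
    {"tx":0,"ty":0,"tz":1,"rx":0,"ry":0,"rz":0,"gripper":1},
    {"tx":0,"ty":0,"tz":0,"rx":0,"ry":0,"rz":0,"gripper":1},
    {"tx":0,"ty":0,"tz":0,"rx":0,"ry":0,"rz":0,"gripper":1}
  ],
  "squeeze": 40
}}

```text
clock: 17.2
eef_pos: [530.4, 359.9, 103.3]
tcp_rot: [3.14, 0.001, -3.111]
contact_force: [0.2, -0.3, -0.4]
opening: 1.0
```

Call:
{"name": "move_arm", "arguments": {
  "increments": [
    {"tx":0,"ty":-0.15,"tz":0.2,"rx":0,"ry":0,"rz":0,"gripper":0},
    {"tx":0,"ty":0,"tz":0,"rx":0,"ry":0,"rz":0,"gripper":-0.5},
    {"tx":0,"ty":0,"tz":0,"rx":0,"ry":0,"rz":0,"gripper":-1},
    {"tx":0,"ty":0,"tz":0,"rx":0,"ry":0,"rz":0,"gripper":-1},
    {"tx":0,"ty":0,"tz":0,"rx":0,"ry":0,"rz":0,"gripper":-1},
    {"tx":0,"ty":0,"tz":0,"rx":0,"ry":0,"rz":0,"gripper":-1},
    {"tx":0,"ty":0,"tz":0,"rx":0,"ry":0,"rz":0,"gripper":-1},
    {"tx":0,"ty":0,"tz":0,"rx":0,"ry":0,"rz":0,"gripper":-1},
    {"tx":0,"ty":0,"tz":0,"rx":0,"ry":0,"rz":0,"gripper":-1}
  ],
  "squeeze": 60
}}

```text
clock: 18.1
eef_pos: [530.3, 358.4, 101.2]
tcp_rot: [3.14, 0.001, -3.111]
contact_force: [-0.2, -0.4, 5.4]
opening: 0.409
```

Call:
{"name": "move_arm", "arguments": {
  "increments": [
    {"tx":0,"ty":0,"tz":-1,"rx":0,"ry":0,"rz":0,"gripper":-1},
    {"tx":0,"ty":0,"tz":-3,"rx":0,"ry":0,"rz":0,"gripper":-1},
    {"tx":0,"ty":0,"tz":-3,"rx":0,"ry":0,"rz":0,"gripper":-1},
    {"tx":0,"ty":0,"tz":-3,"rx":0,"ry":0,"rz":0,"gripper":-1},
    {"tx":0,"ty":0,"tz":-3,"rx":0,"ry":0,"rz":0,"gripper":-1},
    {"tx":0.8,"ty":-4,"tz":0,"rx":0,"ry":0,"rz":0,"gripper":-1},
    {"tx":0.8,"ty":-4,"tz":0,"rx":0,"ry":0,"rz":0,"gripper":-1},
    {"tx":0.8,"ty":-4,"tz":0,"rx":0,"ry":0,"rz":0,"gripper":-1},
    {"tx":0.8,"ty":-4,"tz":0,"rx":0,"ry":0,"rz":0,"gripper":-1},
    {"tx":0.8,"ty":-4,"tz":0,"rx":0,"ry":0,"rz":0,"gripper":-1},
    {"tx":0.8,"ty":-4,"tz":0,"rx":0,"ry":0,"rz":0,"gripper":-1},
    {"tx":0.8,"ty":-4,"tz":0,"rx":0,"ry":0,"rz":0,"gripper":-1}
  ],
  "squeeze": 60
}}

```text
clock: 19.3
eef_pos: [481.6, 74.9, 230.3]
tcp_rot: [3.141, -0.0, -3.111]
contact_force: [0.6, 0.2, -2.9]
opening: 0.403
```

Call:
{"name": "move_arm", "arguments": {
  "increments": [
    {"tx":0,"ty":-1,"tz":0,"rx":0,"ry":-7,"rz":0,"gripper":-1},
    {"tx":0,"ty":-1,"tz":0,"rx":0,"ry":-7,"rz":0,"gripper":-1},
    {"tx":0,"ty":0,"tz":0,"rx":0,"ry":-7,"rz":0,"gripper":-1},
    {"tx":0,"ty":0,"tz":0,"rx":0,"ry":-7,"rz":0,"gripper":-1},
    {"tx":0,"ty":0,"tz":0,"rx":0,"ry":-7,"rz":0,"gripper":-1},
    {"tx":0,"ty":0,"tz":0,"rx":0,"ry":0,"rz":0,"gripper":-1},
    {"tx":0,"ty":0,"tz":0,"rx":0,"ry":0,"rz":0,"gripper":-1},
    {"tx":0,"ty":0,"tz":0,"rx":0,"ry":0,"rz":0,"gripper":-1}
  ],
  "squeeze": 60
}}

```text
clock: 20.1
eef_pos: [484.5, 56.6, 231.2]
tcp_rot: [3.14, 0.61, -3.112]
contact_force: [0.3, -1.0, -2.1]
opening: 0.409
```

```bash
python3 to.py 484.4 1.5 230.5 180 35 181.74; python3 look.py a2; python3 held.py a2 14
```

```text
20.1 [484.5  56.6 231.2] [ 179.93   34.94 -178.31] F [ 0.3 -1.  -2.1] op 0.409
turn deg [ 0.04 -0.06 -0.04] shift cm now [ 0.18 -5.5  -0.05] after turn [ 0.19 -5.5  -0.05]
20.1 [484.5  56.6 231.2] [ 3.1403  0.6098 -3.1121] [ 0.17 -0.11  2.34 -0.25  0.32 -1.22]
15 35 491 [ 0.55 -0.56 20.  ] free r 14.0
35 55 358 [ 0.6  -0.56 20.  ] free r 13.9
55 75 281 [ 0.61 -0.51 20.  ] free r 13.9
75 95 211 [ 0.64 -0.47 20.  ] free r 13.9
head top z [-43.1 -41.9] 4605
```

Call:
{"name": "move_arm", "arguments": {
  "increments": [
    {"tx":0.1,"ty":-2,"tz":0,"rx":0,"ry":0,"rz":0,"gripper":-1},
    {"tx":0,"ty":-2,"tz":0,"rx":0,"ry":0,"rz":0,"gripper":-1},
    {"tx":0,"ty":-1.45,"tz":0,"rx":0,"ry":0,"rz":0,"gripper":-1},
    {"tx":0,"ty":0,"tz":0,"rx":0,"ry":0,"rz":0,"gripper":-1},
    {"tx":0,"ty":0,"tz":0,"rx":0,"ry":0,"rz":0,"gripper":-1},
    {"tx":0,"ty":0,"tz":0,"rx":0,"ry":0,"rz":0,"gripper":-1}
  ],
  "squeeze": 60
}}

```text
clock: 20.75
eef_pos: [484.4, 2.3, 229.5]
tcp_rot: [3.14, 0.61, -3.112]
contact_force: [-0.2, 0.3, -1.9]
opening: 0.412
```

```bash
python3 ins.py .6 -.5 101.2
```

```text
20.75 foot in mouth frame [-1.2  0.5 39.1] axis dev deg [ 0.04 -0.08] F tool [1.2 0.3 1.5] op 0.412
```

Call:
{"name": "move_arm", "arguments": {
  "increments": [
    {"tx":-0.12,"ty":-0.05,"tz":0,"rx":0,"ry":0,"rz":0,"gripper":-1},
    {"tx":0,"ty":0,"tz":2,"rx":0,"ry":0,"rz":0,"gripper":-1},
    {"tx":0,"ty":0,"tz":1.5,"rx":0,"ry":0,"rz":0,"gripper":-1},
    {"tx":0,"ty":0,"tz":1.5,"rx":0,"ry":0,"rz":0,"gripper":-1},
    {"tx":0,"ty":0,"tz":0.8,"rx":0,"ry":0,"rz":0,"gripper":-1},
    {"tx":0,"ty":0,"tz":0,"rx":0,"ry":0,"rz":0,"gripper":-1},
    {"tx":0,"ty":0,"tz":0,"rx":0,"ry":0,"rz":0,"gripper":-1},
    {"tx":0,"ty":0,"tz":0,"rx":0,"ry":0,"rz":0,"gripper":-1}
  ],
  "squeeze": 60
}}

```text
clock: 21.55
eef_pos: [518.2, 2.7, 183.1]
tcp_rot: [3.14, 0.611, -3.111]
contact_force: [-0.3, -1.2, -3.7]
opening: 0.405
```

```bash
python3 ins.py .6 -.5 101.2
```

```text
21.55 foot in mouth frame [ -0.   -0.2 -18.3] axis dev deg [-0.02 -0.07] F tool [ 2.4 -1.2  2.8] op 0.405
```

Well aligned. Next I go through ring 2 to just short of ring 3.

Call:
{"name": "move_arm", "arguments": {
  "increments": [
    {"tx":0,"ty":0.02,"tz":0.6,"rx":0,"ry":0,"rz":0,"gripper":-1},
    {"tx":0,"ty":0,"tz":0.7,"rx":0,"ry":0,"rz":0,"gripper":-1},
    {"tx":0,"ty":0,"tz":0.7,"rx":0,"ry":0,"rz":0,"gripper":-1},
    {"tx":0,"ty":0,"tz":0.7,"rx":0,"ry":0,"rz":0,"gripper":-1},
    {"tx":0,"ty":0,"tz":0.5,"rx":0,"ry":0,"rz":0,"gripper":-1},
    {"tx":0,"ty":0,"tz":0,"rx":0,"ry":0,"rz":0,"gripper":-1},
    {"tx":0,"ty":0,"tz":0,"rx":0,"ry":0,"rz":0,"gripper":-1}
  ],
  "squeeze": 60
}}

```text
clock: 22.25
eef_pos: [536.5, 3.3, 156.0]
tcp_rot: [3.14, 0.61, -3.112]
contact_force: [0.7, 0.7, -3.0]
opening: 0.408
```

```bash
python3 ins.py .6 -.5 101.2
```

```text
22.25 foot in mouth frame [ -0.7  -0.1 -51. ] axis dev deg [ 0.05 -0.06] F tool [1.1 0.6 2.9] op 0.408
```

Call:
{"name": "move_arm", "arguments": {
  "increments": [
    {"tx":-0.05,"ty":0,"tz":0.1,"rx":0,"ry":0,"rz":0,"gripper":-1},
    {"tx":0,"ty":0,"tz":0.1,"rx":0,"ry":0,"rz":0,"gripper":-1},
    {"tx":0,"ty":0,"tz":0.1,"rx":0,"ry":0,"rz":0,"gripper":-1},
    {"tx":0,"ty":0,"tz":0,"rx":0,"ry":0,"rz":0,"gripper":-1},
    {"tx":0,"ty":0,"tz":0,"rx":0,"ry":0,"rz":0,"gripper":-1}
  ],
  "squeeze": 60
}}

```text
clock: 22.75
eef_pos: [538.4, 3.5, 154.2]
tcp_rot: [3.14, 0.61, -3.112]
contact_force: [-3.8, -1.2, 2.1]
opening: 0.408
```

```bash
python3 ins.py .6 -.5 101.2
```

```text
22.75 foot in mouth frame [ -0.2  -0.  -53.6] axis dev deg [ 0.02 -0.07] F tool [ 1.9 -1.  -3.9] op 0.408
```

Call:
{"name": "move_arm", "arguments": {
  "increments": [
    {"tx":0,"ty":0,"tz":0.1,"rx":0,"ry":0,"rz":0,"gripper":-1},
    {"tx":0,"ty":0,"tz":0,"rx":0,"ry":0,"rz":0,"gripper":-1}
  ],
  "squeeze": 60
}}

```text
clock: 22.95
eef_pos: [538.7, 3.5, 154.0]
tcp_rot: [3.14, 0.611, -3.112]
contact_force: [-17.9, -1.1, 19.6]
opening: 0.411
```

```bash
python3 ins.py .6 -.5 101.2
```

```text
22.95 foot in mouth frame [  0.1   0.  -53.9] axis dev deg [-0.03 -0.07] F tool [  3.5  -0.5 -26.4] op 0.411
```

Call:
{"name": "move_arm", "arguments": {
  "increments": [
    {"tx":0,"ty":0,"tz":-0.8,"rx":0,"ry":0,"rz":0,"gripper":-1},
    {"tx":0,"ty":0,"tz":-1.5,"rx":0,"ry":0,"rz":0,"gripper":-1},
    {"tx":0,"ty":0,"tz":-1.5,"rx":0,"ry":0,"rz":0,"gripper":-1},
    {"tx":0,"ty":0,"tz":-1.5,"rx":0,"ry":0,"rz":0,"gripper":-1},
    {"tx":0,"ty":0,"tz":-1.5,"rx":0,"ry":0,"rz":0,"gripper":-1},
    {"tx":0,"ty":0,"tz":-1.5,"rx":0,"ry":0,"rz":0,"gripper":-1},
    {"tx":0,"ty":0,"tz":-1.5,"rx":0,"ry":0,"rz":0,"gripper":-1},
    {"tx":0,"ty":0,"tz":0,"rx":0,"ry":0,"rz":0,"gripper":-1},
    {"tx":0,"ty":0,"tz":0,"rx":0,"ry":0,"rz":0,"gripper":-1}
  ],
  "squeeze": 60
}}

```text
clock: 23.85
eef_pos: [483.4, 1.7, 233.9]
tcp_rot: [3.14, 0.612, -3.112]
contact_force: [-0.7, -0.3, -2.0]
opening: 0.405
```

```bash
python3 ins.py .6 -.5 101.2
```

```text
23.85 foot in mouth frame [ 0.6 -0.1 43.3] axis dev deg [-0.05 -0.06] F tool [ 1.7 -0.2  1.2] op 0.405
```

Ring 3 stopped it at −53.9 mm with about 26 N, and it is fully drawn out again at +43 mm. So it goes to bay 3, with the jaws turned to clear the mandrel in bay 4.

Call:
{"name": "move_arm", "arguments": {
  "increments": [
    {"tx":0,"ty":-1,"tz":0,"rx":0,"ry":7,"rz":0,"gripper":-1},
    {"tx":0,"ty":-2,"tz":0,"rx":0,"ry":7,"rz":0,"gripper":-1},
    {"tx":0,"ty":-3,"tz":0,"rx":0,"ry":7,"rz":0,"gripper":-1},
    {"tx":0,"ty":-3,"tz":0,"rx":0,"ry":7,"rz":0,"gripper":-1},
    {"tx":0,"ty":-3,"tz":0,"rx":0,"ry":7,"rz":0,"gripper":-1},
    {"tx":0,"ty":0,"tz":0,"rx":0,"ry":0,"rz":-7.5,"gripper":-1},
    {"tx":0,"ty":0,"tz":0,"rx":0,"ry":0,"rz":-7.5,"gripper":-1},
    {"tx":0,"ty":0,"tz":0,"rx":0,"ry":0,"rz":-7.5,"gripper":-1},
    {"tx":0,"ty":0,"tz":0,"rx":0,"ry":0,"rz":-7.5,"gripper":-1},
    {"tx":0,"ty":0,"tz":0,"rx":0,"ry":0,"rz":0,"gripper":-1},
    {"tx":0,"ty":0,"tz":0,"rx":0,"ry":0,"rz":0,"gripper":-1}
  ],
  "squeeze": 60
}}

```text
clock: 24.95
eef_pos: [487.0, -118.3, 232.6]
tcp_rot: [3.14, 0.0, -2.591]
contact_force: [0.4, 0.7, -2.0]
opening: 0.406
```

```bash
python3 to.py 561.5 -276.2 235 180 0 212; python3 look.py a3; python3 held.py a3 14
```

```text
24.95 [ 487.  -118.3  232.6] [ 179.9     0.   -148.45] F [ 0.4  0.7 -2. ] op 0.406
turn deg [ 0.1   0.   -0.45] shift cm now [  1.91 -17.36  -0.27] after turn [  2.05 -17.34  -0.24]
24.95 [ 487.  -118.3  232.6] [ 3.1399  0.     -2.591 ] [-0.24  0.16  1.89  0.    1.09 -2.36]
15 35 496 [ 0.37 -0.11 20.  ] free r 14.0
35 55 362 [ 0.37 -0.04 20.  ] free r 14.0
55 75 273 [ 0.35  0.   20.  ] free r 14.0
75 95 219 [ 0.3   0.05 20.  ] free r 14.0
head top z [-42.6 -41.5] 4562
```

Call:
{"name": "move_arm", "arguments": {
  "increments": [
    {"tx":0.4,"ty":-3.5,"tz":0,"rx":0,"ry":0,"rz":0,"gripper":-1},
    {"tx":0.4,"ty":-3.5,"tz":0,"rx":0,"ry":0,"rz":0,"gripper":-1},
    {"tx":0.4,"ty":-3.5,"tz":0,"rx":0,"ry":0,"rz":0,"gripper":-1},
    {"tx":0.4,"ty":-3.5,"tz":0,"rx":0,"ry":0,"rz":0,"gripper":-1},
    {"tx":0.3,"ty":-3.4,"tz":0,"rx":0,"ry":0,"rz":0,"gripper":-1},
    {"tx":0,"ty":0,"tz":0,"rx":0,"ry":0,"rz":0,"gripper":-1},
    {"tx":0,"ty":0,"tz":0,"rx":0,"ry":0,"rz":0,"gripper":-1},
    {"tx":0,"ty":0,"tz":0,"rx":0,"ry":0,"rz":0,"gripper":-1}
  ],
  "squeeze": 60
}}

```text
clock: 25.8
eef_pos: [561.6, -275.5, 232.9]
tcp_rot: [3.139, -0.0, -2.588]
contact_force: [-0.7, 0.3, -2.9]
opening: 0.407
```

```bash
python3 to.py 561.5 -276.2 112 180 0 211.6; python3 look.py a4
```

```text
25.8 [ 561.6 -275.5  232.9] [ 179.87   -0.   -148.3 ] F [-0.7  0.3 -2.9] op 0.407
turn deg [ 0.13 -0.    0.1 ] shift cm now [ 0.05 -0.08 12.09] after turn [ 0.05 -0.06 12.09]
25.8 [ 561.6 -275.5  232.9] [ 3.1393 -0.     -2.5883] [-0.46  0.35  1.63  0.    1.16 -2.58]
```

View pics/a4.png

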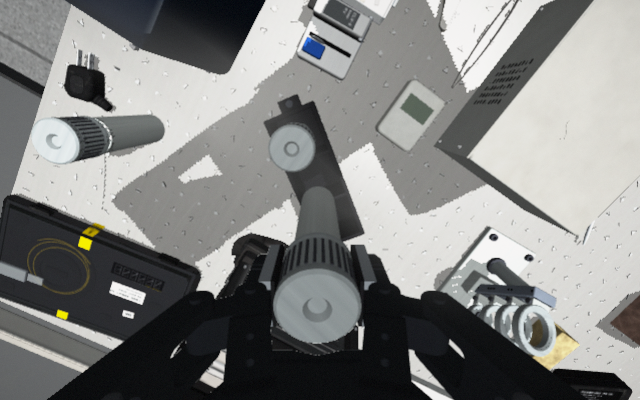

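The picture shows B upright in the end bay at (291,148) and A above the middle bay. I'll lower it.

Call:
{"name": "move_arm", "arguments": {
  "increments": [
    {"tx":0.03,"ty":-0.05,"tz":1,"rx":0.1,"ry":0,"rz":0,"gripper":-1},
    {"tx":0,"ty":0,"tz":2,"rx":0,"ry":0,"rz":0,"gripper":-1},
    {"tx":0,"ty":0,"tz":2,"rx":0,"ry":0,"rz":0,"gripper":-1},
    {"tx":0,"ty":0,"tz":2,"rx":0,"ry":0,"rz":0,"gripper":-1},
    {"tx":0,"ty":0,"tz":2,"rx":0,"ry":0,"rz":0,"gripper":-1},
    {"tx":0,"ty":0,"tz":2,"rx":0,"ry":0,"rz":0,"gripper":-1},
    {"tx":0,"ty":0,"tz":1,"rx":0,"ry":0,"rz":0,"gripper":-1},
    {"tx":0,"ty":0,"tz":0,"rx":0,"ry":0,"rz":0,"gripper":-1},
    {"tx":0,"ty":0,"tz":0,"rx":0,"ry":0,"rz":0,"gripper":-1}
  ],
  "squeeze": 60
}}

```text
clock: 26.75
eef_pos: [562.5, -276.8, 113.7]
tcp_rot: [-3.141, 0.001, -2.587]
contact_force: [0.5, 0.1, -3.2]
opening: 0.407
```

Call:
{"name": "move_arm", "arguments": {
  "increments": [
    {"tx":0,"ty":0,"tz":0.4,"rx":0,"ry":0,"rz":0,"gripper":-1},
    {"tx":0,"ty":0,"tz":0.2,"rx":0,"ry":0,"rz":0,"gripper":-1},
    {"tx":0,"ty":0,"tz":0.1,"rx":0,"ry":0,"rz":0,"gripper":-1},
    {"tx":0,"ty":0,"tz":0.05,"rx":0,"ry":0,"rz":0,"gripper":-1},
    {"tx":0,"ty":0,"tz":0,"rx":0,"ry":0,"rz":0,"gripper":-1}
  ],
  "squeeze": 60
}}

```text
clock: 27.25
eef_pos: [562.4, -276.9, 106.2]
tcp_rot: [-3.141, 0.001, -2.587]
contact_force: [-0.6, -1.0, 0.3]
opening: 0.41
```

Call:
{"name": "move_arm", "arguments": {
  "increments": [
    {"tx":0,"ty":0,"tz":0.03,"rx":0,"ry":0,"rz":0,"gripper":-1},
    {"tx":0,"ty":0,"tz":0,"rx":0,"ry":0,"rz":0,"gripper":-0.1},
    {"tx":0,"ty":0,"tz":0,"rx":0,"ry":0,"rz":0,"gripper":0.3},
    {"tx":0,"ty":0,"tz":0,"rx":0,"ry":0,"rz":0,"gripper":0.8},
    {"tx":0,"ty":0,"tz":0,"rx":0,"ry":0,"rz":0,"gripper":0.8},
    {"tx":0,"ty":0,"tz":-1,"rx":0,"ry":0,"rz":0,"gripper":0.8},
    {"tx":0,"ty":0,"tz":-2,"rx":0,"ry":0,"rz":0,"gripper":0.8},
    {"tx":0,"ty":0,"tz":-3,"rx":0,"ry":0,"rz":0,"gripper":0.8},
    {"tx":0,"ty":0,"tz":-3,"rx":0,"ry":0,"rz":0,"gripper":0.8},
    {"tx":0,"ty":0,"tz":-3,"rx":0,"ry":0,"rz":0,"gripper":0.8},
    {"tx":0,"ty":0,"tz":0,"rx":0,"ry":0,"rz":0,"gripper":0.8},
    {"tx":0,"ty":0,"tz":0,"rx":0,"ry":0,"rz":0,"gripper":0.8}
  ],
  "squeeze": 60
}}

```text
clock: 28.45
eef_pos: [562.5, -277.0, 226.7]
tcp_rot: [-3.139, 0.001, -2.587]
contact_force: [0.7, -0.2, 0.0]
opening: 0.902
```

```bash
python3 look.py a5;  python3 - <<'E'
from fit import *
f=np.load('pics/a5.npz'); P=cloud('wrist',f['d'],f['T']).reshape(-1,3)
for g in ((531,-317),(561.5,-276)):
    t=P[(P[:,2]>140)&(P[:,2]<156)&(np.hypot(P[:,0]-g[0],P[:,1]-g[1])<24)]
    print(len(t),np.median(t,0).round(1),cv2.minEnclosingCircle(t[:,:2].astype(np.float32)))
im,d=r.grab_frame('top'); a=np.load('pics/top.npz')['im']
cv2.imwrite('pics/end.png',cv2.resize(np.vstack([a[140:290,110:490],im[140:290,110:490]])[:,:,::-1],(760,600)))
E
```

```text
28.45 [ 562.5 -277.   226.7] [-3.1393e+00  1.4000e-03 -2.5874e+00] [-0.46  0.36  1.64 -0.    1.14 -2.58]
1841 [ 531.1 -317.4  147.6] ((531.6896362304688, -317.1573486328125), 18.090457916259766)
1572 [ 561.1 -277.6  147.5] ((562.2537841796875, -277.1660461425781), 18.257972717285156)
```

View pics/end.png

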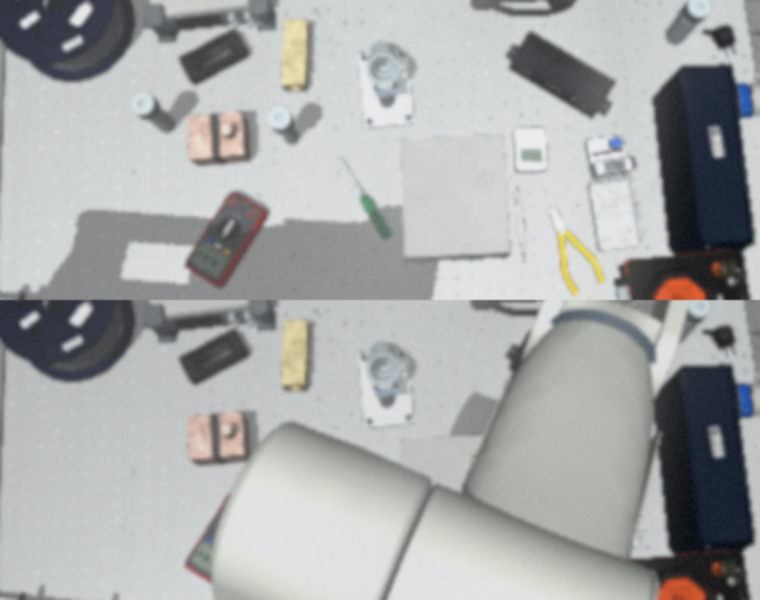

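Both mandrels stand upright in bays 4 and 3. The adapter, clamp block, copper block and gauge are where they were; the arm hides the rest of the table. I'm handing in.

```bash
python3 -c "
from rig import r
print(r.sign_off())"
```

```text
the job is handed in; nothing more can be done
None
```

Both returned mandrels are sized and racked, and the job is handed in at about 28.5 s on the robot's clock. The sign-off itself reported no verdict.

| Mandrel (start position) | Shaft measured | Stopped at | Stopped by | Rack bay | Head top in the bay |
|---|---|---|---|---|---|
| First, near the gauge (494, 158) | about 23 mm | 78.8 mm below the mouth, 25.6 N | ring 4 | bay 4 | 147.6 mm |
| Second, to the left (530, 358) | about 28 mm | 53.9 mm below the mouth, 26.4 N | ring 3 | bay 3 | 147.5 mm |

- **Racking:** both were lowered until they touched the floor before release. The last wrist-camera check put both head tops within 0.5 mm of the expected 148 mm and about 1 mm from their bay centres. The gripper was open and about 80 mm above them.
- **First withdrawal:** after pulling the first mandrel out, the arm was about 50 mm short of where I expected. I didn't check that it was fully clear of the ring before swinging it away. The force reading afterwards was normal, and it had not slipped in the grip (it leaned about 0.5° at most). I drew the second one out more slowly and confirmed it was 43 mm clear first.
- **Bystanders:** the final top view shows the adapter, clamp block, copper block and gauge unmoved. The arm hid the screwdriver, the timer and most of the multimeter, so those were not rechecked at the end. The mandrel in use was still standing in the last wrist picture I viewed, just before the second one was set down.

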